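# Unbolt the parts washer and hang its baskets to drain

## Robot

A 6-joint arm with a two-finger parallel gripper is mounted at the origin on the work surface; the furniture and walls round the work are solid. World frame = base frame: x ahead of the robot, y to its left, z up, the work surface at z = 0. Lengths are in m, angles in rad, forces in N, time in s.
With the tool pointing down it reaches from about 0.375 to 0.9 m from the base axis. Payload 3.1 kg.
Tool frame: the origin (TCP) lies where the fingers leave the gripper's body, on its centre line; the fingertips stand manip.tip_reach ahead of it and the grasp point (between the pads) lies 54 mm ahead of it (manip.tip_reach is the distance from the TCP to the fingertips, in m); z points along the fingers, y is the direction in which the jaws open and shut (so a half turn about z gives the same grasp; the last joint's range is limited). The gripper opens to 85 mm and grips with 20 to 120 N. Pads are 22 mm wide; open, the fingers measure 114 mm over their backs; the gripper's body (76 mm by 85 mm) begins 54 mm behind the grasp point. The pads swing forward as they close: fully open they stand 13 mm farther back than shut.
Start: joints at [-1.343, 0.527, 1.433, -0, 1.181, -0.178], TCP at [0.247, -0.574, 0.304] pointing down, gripper open.
Joint ranges: [-3.08, 3.08], [-0.75, 2.2], [0.22, 2.44], [-1.43, 4.57], [0, 2.65], [-2.85, 2.85]. Speed limits (rad/s): [2.79, 2.79, 3.14, 3.14, 3.14, 3.14].

## Interface

Orientations are given as a unit quaternion [x, y, z, w].
In Python, from station import manip, cams, order gives the robot as it stands. The module is installed in compiled form; this text tells all that it offers.
- The arm moves only by the tool drive_tool, never from a script. Its arguments are lists of equal length, an entry for each row: "linear": the shift along the tool's x, y, z in mm, a list of three; "rot": the turn, a rotation vector about the tool's x, y, z in degrees, a list of three; "hand": the finger opening in mm, from 0 to 85.4. A call has 1 to 20 rows; each row shifts and turns the pose as measured when the row begins, along the tool's axes as they then stand; what a row does not reach is not made up. A row lasts 1/12 s, in which the tool goes at most 41.7 mm and 7.16 degrees, less where a joint would pass 70% of its speed; a pose out of reach is approached as far as the arm can. A call with a gripper value outside its range is refused whole. The fingers move at their own pace and stop on an object; "force" is the grip in N (left out, the last holds). Time passes only in rows, so rows that do not move let the fingers close. It gives the time, the measured TCP pose, the force and the opening at its end, in the units of the state.
- manip.sense(): the state, without advancing time (a new reading comes with each control period).
- cams.snapshot(name): name is "side" or "top" or "wrist"; returns the picture (420x560x3 uint8, red, green, blue); there is no depth.
- cams.camera_model(name): a dict with "vfov" (degrees; the focal length in pixels is half the picture's height over the tangent of half this angle, whatever the lens; pixels are square), "cx", "cy" (the principal point, pixels), "k1" (the pictures are not rectified: a ray, as slopes to the right and down, at radius r is drawn at 1 + k1 r^2 times it, then the intrinsics apply), "rvec" (rotation vector, rad) and "tvec" (3), from world to camera coordinates, as OpenCV has them. Camera axes: x right, y down, z forward; pixel columns grow to the right and rows downward; lengths in m; the calibration is good to about 2 mm. A picture is of the moment at which its call begins: read the wrist's pose just before it. camera_model takes no time and is no camera call; for the wrist camera it gives the pose at the moment of the call.
- order.sign_off(): hands the job in, once; it reports no verdict.
Trained networks look in the newest picture that a camera, given by its name, has taken for a name from the list of things; names that differ only in an ending like _2 or _b are one class to them, and where a whole thing is asked for, a point or a joint stands for the part that bears it (a point fixed in the world has none). Each returns a list of dicts, best first, with "score" (0 to 1); they miss things now and then, are a little off and sometimes report something else, mostly with a low value. They report only what shows in the picture. A call takes as long as a camera call.
- cams.regions_of(label, camera): "pixels" (420x560 bool, what is visible of it) and "rect" ([left, top, right, bottom] in pixels, round what is visible of it).
- cams.spot_point(label, camera): "at" ([column, row] in pixels: a listed point, or the origin of a listed thing).
The state is a dict: "t": time; "q": joint angles; "qd": joint speeds; "tau": joint torques, N m; "tcp_pos": TCP position; "tool_rot": TCP orientation; "force": force on the tool from outside, world axes, zero at the start; "ft_torque": the same for the moment, N m; "finger_gap": opening from 0.0 (shut) to 1.0 (fully open).
Only numpy, scipy, OpenCV 4.12 (cv2) and the standard library are available. Lean on these libraries where they do the work, as an engineer would, in place of code of your own. Each camera call takes 0.05 s, during which the arm holds its last target. There are 200 camera calls.

## Task

Free the hood of the bench parts washer: lift the handle of its barrel bolt out of the notch and slide the bolt fully out, then swing the hood right up and back. Hang every dipping basket you find inside by its handle on the hooks of the drain stand, one to a hook, then shut the hood fully and slide the bolt fully home again with its handle down in the notch. Do not knock the other things on the bench about.

Things in the scene. Friction and masses are not known exactly. Their poses are not given: they have to be found in the camera images.
- washer: Bench parts washer (dry), fixed, white, 130 mm deep (x), y -190 to +155 mm. Origin at worktop height; x to its back, y to its left, z up. Left part: tub under a steel hood (y -65 to 155), rim 85 mm high, floor 12 mm; dividers 28 mm high make three bays about 66 mm square at x 0, y 115, 45, -25 mm, each with one basket or none. Right part: deck 85 mm high with the barrel bolt.
- bolt (a joint): Slide of the barrel bolt to the washer's -y, m: 0 = home, tongue over the hood's keeper flange (hood locked); 0.045 = limit, fully out. 1 N of friction. Axis along y, at x -43 mm, 101 mm above the worktop. A guide plate lets it slide only with the handle raised over about 0.75 rad; the handle drops into a notch at home and another at fully out (3 mm play each side).
- bolt_handle (a joint): Angle of the bolt's handle about the bolt axis, rad: 0 = level, pointing to the washer's front (-x), down in its notch; grows as the knob is lifted; limit 1.5, almost upright. Falls by its own weight when let go.
- bolt_knob (a point): Centre of the bolt handle's knob, a steel drum 18 mm in diameter and 16 mm wide along the washer's y (pinch it along y; it can pivot between the fingers), 55 mm from the bolt axis on an 8 mm stem. With the handle down it is 101 mm above the worktop and 33 mm in front of the housing.
- hood (a joint): Angle of the hood about its hinge along the tub's far rim, rad: 0 = shut, grows as its front is lifted; limit 1.8, leaning back. The stiff hinge keeps it where it is left; about 4 N at the knob moves it. Hood 220 mm wide, 130 mm deep, top 142 mm above the worktop when shut.
- hood_knob (a point): Centre of the hood's black knob, a drum 20 mm in diameter and 18 mm wide along the washer's y (pinch it along y; it can pivot between the fingers), on a stem 34 mm in front of the middle of the hood's front; 110 mm above the worktop when shut. Moves with the hood.
- hood_hinge (a point): Point on the hood's hinge axis (which runs along the washer's y), behind the hood's middle, 86 mm above the worktop; with the hood shut it is 164 mm behind the knob and 24 mm lower. Fixed to the washer.
- stand: Drain stand, fixed: steel base plate 110 x 260 mm, 10 mm thick, two posts and a cross bar (12 mm thick, 178 mm high, 45 mm behind the origin) with three hooks 80 mm apart that point to the stand's -x. Origin at worktop height under the middle of the base; x to its back, y to its left, z up.
- hook_1 (a point): Seat of hook 1 (left one): top of the 6 mm rod where a basket handle rests, 163 mm above the worktop. The hook runs along the stand's x; level for 10 mm before and behind this point; its free end, to -x, rises 18 mm above the seat, 22 to 25 mm in front of it; behind, it rises to the cross bar 35 mm back.
- hook_2 (a point): Seat of hook 2 (middle one): top of the 6 mm rod where a basket handle rests, 163 mm above the worktop. The hook runs along the stand's x; level for 10 mm before and behind this point; its free end, to -x, rises 18 mm above the seat, 22 to 25 mm in front of it; behind, it rises to the cross bar 35 mm back.
- hook_3 (a point): Seat of hook 3 (right one): top of the 6 mm rod where a basket handle rests, 163 mm above the worktop. The hook runs along the stand's x; level for 10 mm before and behind this point; its free end, to -x, rises 18 mm above the seat, 22 to 25 mm in front of it; behind, it rises to the cross bar 35 mm back.
- basket_a: Steel wire dipping basket (all alike, 0.15 kg, may be absent), 46 x 46 x 34 mm. Origin: centre of its underside, z up. Arched handle of 6 mm rod in its y-z plane: legs at y +-21 mm, bar along y, underside 78 and top 84 mm above the origin, 44 mm free over the rim. On the bar a flat grip, 22 mm along x, 8 mm thick along y, up to 116 mm: pinch it along y from above, fingertips above the bar.
- basket_a_eye (a point): Middle of the underside of that basket's handle bar, 78 mm above its origin; it lies on the hook's seat when hung.
- basket_b: Steel wire dipping basket (all alike, 0.15 kg, may be absent), 46 x 46 x 34 mm. Origin: centre of its underside, z up. Arched handle of 6 mm rod in its y-z plane: legs at y +-21 mm, bar along y, underside 78 and top 84 mm above the origin, 44 mm free over the rim. On the bar a flat grip, 22 mm along x, 8 mm thick along y, up to 116 mm: pinch it along y from above, fingertips above the bar.
- basket_b_eye (a point): Middle of the underside of that basket's handle bar, 78 mm above its origin; it lies on the hook's seat when hung.
- basket_c: Steel wire dipping basket (all alike, 0.15 kg, may be absent), 46 x 46 x 34 mm. Origin: centre of its underside, z up. Arched handle of 6 mm rod in its y-z plane: legs at y +-21 mm, bar along y, underside 78 and top 84 mm above the origin, 44 mm free over the rim. On the bar a flat grip, 22 mm along x, 8 mm thick along y, up to 116 mm: pinch it along y from above, fingertips above the bar.
- basket_c_eye (a point): Middle of the underside of that basket's handle bar, 78 mm above its origin; it lies on the hook's seat when hung.
- bottle_brown: Brown reagent bottle, 60 mm across and 115 mm high, a bystander; origin under its centre.
- timer_bench: Small white bench timer 43 x 62 x 58 mm, a bystander; origin under its centre.
- stapler_desk: Blue stapler 34 x 124 x 50 mm, a bystander; origin under its centre.
- pipette: Pipette lying on its side, 213 mm long, a bystander; origin under its centre.

How it is judged:
On the way, in this order (a step that is already met when the one before it is completed fails the run):
1. the bolt is fully withdrawn while the hood is shut (value of joint bolt above 0.038 m and value of joint hood below 0.04 rad), for 0.2 s.
2. the hood is swung up and back (value of joint hood above 1.3 rad), for 0.2 s.
3. every basket hangs on a hook, released ((distance between basket_a_eye and hook_1 below 0.025 m or distance between basket_a_eye and hook_2 below 0.025 m or distance between basket_a_eye and hook_3 below 0.025 m) and angle between each of basket_a, basket_b, basket_c's own z axis and vertical below 0.4 rad and linear speed of each of basket_a, basket_b, basket_c below 0.05 m/s and contact force between each of basket_a, basket_b, basket_c and the fingers below 0.05 N and (distance between basket_b_eye and hook_1 below 0.025 m or distance between basket_b_eye and hook_2 below 0.025 m or distance between basket_b_eye and hook_3 below 0.025 m) and (distance between basket_c_eye and hook_1 below 0.025 m or distance between basket_c_eye and hook_2 below 0.025 m or distance between basket_c_eye and hook_3 below 0.025 m)), for 0.2 s.
4. the hood is shut again, the bolt still withdrawn (value of joint hood below 0.04 rad and value of joint bolt above 0.03 m), for 0.2 s.
5. the bolt is home with its handle down (value of joint bolt below 0.007 m and value of joint bolt_handle below 0.2 rad), for 0.2 s.
At the end, for the whole second after the job is handed in: Every basket present hangs from a hook (middle of its handle bar within 25 mm of a hook's seat, upright within 0.4 rad, at rest and released); the hood is shut (under 0.04 rad), the bolt is home (within 7 mm) and its handle lies down in the notch (under 0.2 rad) (all of step 3 and all of step 5 and value of joint hood below 0.04 rad); the robot touches nothing.
It fails at once if a bystander (bottle, timer, stapler or pipette) is shoved more than 50 mm (distance of any of bottle_brown, timer_bench, stapler_desk, pipette from where it was at the start of the episode above 0.05 m).
Of basket_a, basket_b, basket_c only 2 to 3 are there at a start; the rules pass over those that are not, and their reading is None.
At some moment in a run one of basket_a, basket_b, basket_c may be knocked a few centimetres aside while the robot is not near it.
It also fails if it takes over 210 s, if anything falls off the work surface, if the arm or the gripper's body presses on something with over 40 N, if the wrist force passes 120 N, or if a joint passes its speed limit or range.

## Working session

There is one attempt and no reset: what is moved stays moved. The work goes in short steps, Python scripts to look and compute and a tool call to move; the robot and the scene stay as the last step left them, time stands still between calls to the robot, and variables do not carry over. Pictures are saved under pics/ and viewed, about 12 in all and at most 16, crops included, and the job is handed in when it is done.

Besides the shell and the picture viewer there is one more tool, called after "Call:" in YAML: its name, and indented under it one key for each argument. drive_tool: Moves the arm, as the interface text tells. Its arguments: {"type":"object","properties":{"linear":{"type":"array","items":{"type":"array","items":{"type":"number"}}},"rot":{"type":"array","items":{"type":"array","items":{"type":"number"}}},"hand":{"type":"array","items":{"type":"number"}},"force":{"type":"number"}},"required":["linear","rot","hand"]}

```bash
mkdir -p pics; cat > h.py <<'E'
import numpy as np,cv2
from scipy.spatial.transform import Rotation as R
from station import manip,cams,order
def snap(n,f=None):
    im=cams.snapshot(n)
    if f: cv2.imwrite('pics/'+f,im[:,:,::-1])
    return im
def cam(n):
    m=cams.camera_model(n); f=210/np.tan(np.radians(m['vfov'])/2)
    return m,f,R.from_rotvec(m['rvec']).as_matrix(),np.array(m['tvec'])
def ray(n,px,M=None):
    m,f,Rm,t=M or cam(n)
    d=np.array([(px[0]-m['cx'])/f,(px[1]-m['cy'])/f]); u=d.copy()
    for _ in range(30): u=d/(1+m['k1']*(u@u))
    return -Rm.T@t, Rm.T@np.array([u[0],u[1],1])
def onz(n,px,z,M=None):
    o,d=ray(n,px,M); return o+d*(z-o[2])/d[2]
def tri(rs):
    A=np.zeros((3,3));b=np.zeros(3)
    for o,d in rs:
        d=d/np.linalg.norm(d);P=np.eye(3)-np.outer(d,d);A+=P;b+=P@o
    p=np.linalg.solve(A,b)
    return p,[float(np.linalg.norm(np.cross(p-o,d/np.linalg.norm(d)))) for o,d in rs]
def proj(n,p,M=None):
    m,f,Rm,t=M or cam(n); c=Rm@np.array(p)+t; u=c[:2]/c[2]; u=u*(1+m['k1']*(u@u)); return u*f+[m['cx'],m['cy']]
def pose():
    s=manip.sense(); return np.array(s['tcp_pos']),R.from_quat(s['tool_rot']),s
def rel(target,rot=None):
    "shift in tool axes (mm) and rotvec deg"
    p,r,s=pose(); print('lin',np.round(r.inv().apply(np.array(target)-p)*1000,1), 'rot',np.round((r.inv()*rot).as_rotvec(degrees=True),1) if rot is not None else '')
E
python3 - <<'E'
from h import *
np.set_printoptions(precision=4,suppress=True)
p,r,s=pose();print(p,r.as_matrix(),s['finger_gap'],manip.tip_reach,s['t'])
for c in ['top','side']:
    snap(c,c+'0.png')
    m=cams.camera_model(c);print(c,m)
    for l in ['washer','bolt_knob','hood_knob','hood_hinge','stand','hook_1','bottle_brown','timer_bench','stapler_desk','pipette']:
        print(l,[(np.round(d['at'],1),round(d['score'],2),onz(c,d['at'],{'washer':0,'stand':0,'bolt_knob':.101,'hood_knob':.11,'hood_hinge':.086,'hook_1':.163}.get(l,0))) for d in cams.spot_point(l,c)])
E
```

```text
[ 0.2466 -0.5737  0.303 ] [[ 0.9188  0.3948 -0.0005]
 [ 0.3948 -0.9188  0.0021]
 [ 0.0004 -0.0021 -1.    ]] 1.0062727893182088 0.0726 0.0
top {'vfov': 50.0280119674687, 'cx': 277.0780533005672, 'cy': 203.86262512832442, 'k1': 0.003588177076417173, 'rvec': array([ 2.1082, -2.153 ,  0.1631]), 'tvec': array([0.0421, 0.5716, 1.063 ])}
washer [(array([215.3, 209.3]), 0.97, array([0.5696, 0.1897, 0.    ]))]
bolt_knob []
hood_knob [(array([193.1, 249.6]), 0.92, array([0.46 , 0.224, 0.11 ]))]
hood_hinge [(array([423.1, 220.5]), 0.45, array([ 0.5187, -0.3133,  0.086 ]))]
stand [(array([374.7, 222.6]), 0.98, array([ 0.5263, -0.2172,  0.    ]))]
hook_1 [(array([422.9, 222.9]), 0.95, array([ 0.5041, -0.2882,  0.163 ])), (array([352.5, 214.1]), 0.84, array([ 0.5268, -0.136 ,  0.163 ])), (array([384. , 218.3]), 0.65, array([ 0.5161, -0.2043,  0.163 ]))]
bottle_brown [(array([267.8, 137.7]), 0.97, array([0.7576, 0.0514, 0.    ]))]
timer_bench [(array([297.8, 163.3]), 0.76, array([ 0.6863, -0.0257,  0.    ]))]
stapler_desk [(array([381.4, 299. ]), 0.84, array([ 0.3356, -0.2232,  0.    ]))]
pipette [
[... 388 characters left out ...]
 0.0539, 0.101 ]))]
hood_knob [(array([235.5, 284.4]), 0.57, array([0.4667, 0.2205, 0.11  ]))]
hood_hinge [(array([283.7, 233.9]), 0.42, array([0.4992, 0.0485, 0.086 ]))]
stand []
hook_1 [(array([379.9, 137.9]), 0.87, array([ 0.5087, -0.2913,  0.163 ])), (array([331. , 165.6]), 0.75, array([ 0.5297, -0.1333,  0.163 ])), (array([354.9, 151.6]), 0.66, array([ 0.5207, -0.2094,  0.163 ]))]
bottle_brown [(array([221.7, 187.6]), 0.79, array([0.759 , 0.0417, 0.    ]))]
timer_bench [(array([258. , 185.7]), 0.62, array([ 0.696 , -0.0371,  0.    ]))]
stapler_desk [(array([398.2, 227.2]), 0.75, array([ 0.3456, -0.223 ,  0.    ]))]
pipette [(array([261.1, 351.9]), 0.63, array([0.3434, 0.2596, 0.    ]))]
```

View pics/top0.png

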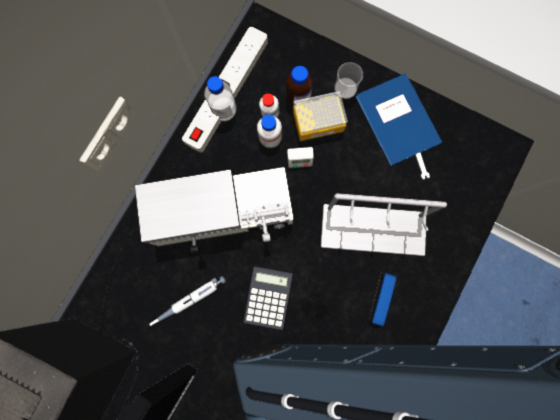

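View pics/side0.png

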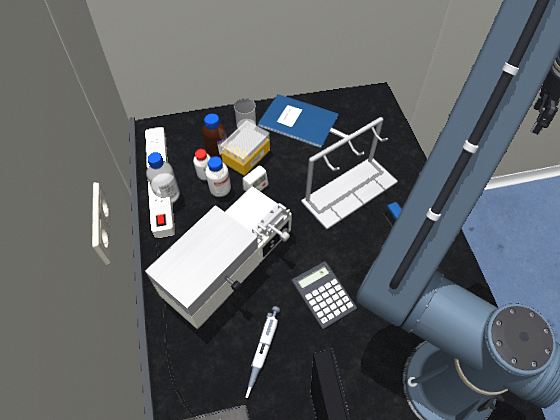

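Top view: washer at about (215,209) with hood knob (194,245) and bolt knob (266,237). The stand is at (374,228), with nothing between them. Next I'll move over the washer for a wrist look.

Call:
drive_tool:
  linear:
    - [0,0,-20]
    - [0,0,-20]
    - [0,0,-20]
    - [26,-28,-3]
    - [26,-28,-3]
    - [26,-28,-3]
    - [26,-28,-3]
    - [26,-28,-3]
    - [26,-28,-3]
    - [26,-28,-3]
    - [26,-28,-3]
    - [26,-28,-3]
    - [26,-28,-3]
    - [26,-28,-3]
    - [26,-28,-3]
    - [26,-28,-3]
    - [26,-28,-3]
    - [26,-28,-3]
    - [26,-28,-3]
    - [26,-28,-3]
  rot:
    - [0,0,5]
    - [0,0,5]
    - [0,0,5]
    - [0,0,0]
    - [0,0,0]
    - [0,0,0]
    - [0,0,0]
    - [0,0,0]
    - [0,0,0]
    - [0,0,0]
    - [0,0,0]
    - [0,0,0]
    - [0,0,0]
    - [0,0,0]
    - [0,0,0]
    - [0,0,0]
    - [0,0,0]
    - [0,0,0]
    - [0,0,0]
    - [0,0,0]
  hand: [85,85,85,85,85,85,85,85,85,85,85,85,85,85,85,85,85,85,85,85]

```text
t: 2.77
tcp_pos: [0.6371, -0.0305, 0.4195]
tool_rot: [0.998, 0.057, 0.002, 0.004]
force: [0.6, -0.3, -0.5]
finger_gap: 0.997
```

```bash
python3 - <<'E'
from h import *
np.set_printoptions(precision=4,suppress=True)
p,r,s=pose();print(p,r.as_matrix(),s['force'])
M=cam('wrist'); snap('wrist','w1.png'); print(ray('wrist',(280,210),M))
for l,z in [('washer',0),('bolt_knob',.101),('hood_knob',.11),('hood_hinge',.086)]:
    print(l,[(np.round(d['at'],1),round(d['score'],2),onz('wrist',d['at'],z,M)) for d in cams.spot_point(l,'wrist')])
E
```

```text
[ 0.6371 -0.0305  0.4195] [[ 0.9935  0.1139  0.0041]
 [ 0.114  -0.9935 -0.0072]
 [ 0.0033  0.0076 -1.    ]] [ 0.5779 -0.3372 -0.47  ]
(array([ 0.7205, -0.0195,  0.4898]), array([-0.3264, -0.0466, -0.9441]))
washer [(array([119.7, 178.1]), 0.59, array([0.5738, 0.1923, 0.    ])), (array([361.8, 288.4]), 0.5, array([ 0.4322, -0.191 ,  0.    ]))]
bolt_knob [(array([190.5, 274.5]), 0.88, array([0.4876, 0.0638, 0.101 ])), (array([279.8, 108.9]), 0.38, array([ 0.7008, -0.0252,  0.101 ]))]
hood_knob [(array([ 60.4, 287. ]), 0.93, array([0.457 , 0.2231, 0.11  ]))]
hood_hinge [(array([ 41. , 147.4]), 0.68, array([0.6262, 0.2446, 0.086 ]))]
```

Call:
drive_tool:
  linear:
    - [-14,-32,0]
    - [-14,-32,0]
    - [-14,-32,0]
    - [-14,-32,0]
    - [-14,-32,0]
    - [-14,-32,0]
    - [0,0,0]
    - [0,0,0]
  rot:
    - [0,0,0]
    - [0,0,0]
    - [0,0,0]
    - [0,0,0]
    - [0,0,0]
    - [0,0,0]
    - [0,0,0]
    - [0,0,0]
  hand: [85,85,85,85,85,85,85,85]

```text
t: 3.68
tcp_pos: [0.5234, 0.1398, 0.4147]
tool_rot: [0.999, 0.045, -0.002, 0.006]
force: [0.2, 0.1, 0.3]
finger_gap: 0.996
```

```bash
python3 - <<'E'
from h import *
np.set_printoptions(precision=4,suppress=True)
p,r,s=pose();print(p,r.as_matrix(),s['force'])
M=cam('wrist'); snap('wrist','w2.png')
for l,z in [('washer',0),('bolt_knob',.101),('hood_knob',.11),('hood_hinge',.086)]:
    print(l,[(np.round(d['at'],1),round(d['score'],2),onz('wrist',d['at'],z,M)) for d in cams.spot_point(l,'wrist')])
E
```

```text
[0.5234 0.1398 0.4147] [[ 0.996   0.089  -0.0026]
 [ 0.089  -0.996  -0.0118]
 [-0.0037  0.0115 -0.9999]] [0.1717 0.0822 0.2893]
washer [(array([239.4, 112. ]), 0.64, array([0.5708, 0.1942, 0.    ]))]
bolt_knob [(array([343.4, 203.4]), 0.68, array([0.4861, 0.0587, 0.101 ]))]
hood_knob [(array([198.2, 215.2]), 0.79, array([0.4605, 0.2251, 0.11  ]))]
hood_hinge []
```

View pics/w2.png

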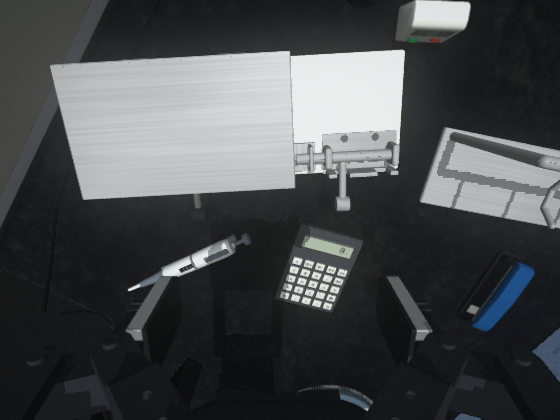

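Wrist view: hood top corners are at about (53,66), (290,52), (296,187) and (83,199), bolt knob (343,204), hood knob (198,200). I'll work out the washer pose from these.

```bash
python3 - <<'E'
from h import *
np.set_printoptions(precision=4,suppress=True)
M=cam('wrist')
from scipy.optimize import least_squares
obs=[((53,66),(.065,.155,.142)),((290,52),(.065,-.065,.142)),((296,187),(-.065,-.065,.142)),((83,199),(-.065,.155,.142)),((404,50),(.065,-.19,.085)),((397,174),(-.065,-.19,.085))]
for px,w in obs: print(px,onz('wrist',px,w[2],M))
def wp(v,w): c,s_=np.cos(v[2]),np.sin(v[2]); return np.array([v[0]+c*w[0]-s_*w[1],v[1]+s_*w[0]+c*w[1],w[2]])
f=lambda v:np.concatenate([proj('wrist',wp(v,w),M)-px for px,w in obs])
s=least_squares(f,[.57,.19,.12]);print(s.x,s.fun.reshape(-1,2))
for n,w in [('hoodk',(-.099,.045,.11)),('boltk',(-.098,-.11,.101)),('hinge',(.065,.045,.086))]: print(n,wp(s.x,w),proj('wrist',wp(s.x,w),M))
E
```

```text
(53, 66) [0.6098 0.3513 0.142 ]
(290, 52) [0.64   0.1371 0.142 ]
(296, 187) [0.5144 0.1187 0.142 ]
(83, 199) [0.4833 0.3363 0.142 ]
(404, 50) [0.6576 0.0156 0.085 ]
(397, 174) [ 0.5245 -0.0035  0.085 ]
[0.5669 0.1921 0.1348] [[-3.5726 -1.1287]
 [ 0.8024 -0.0753]
 [-0.5209  2.9713]
 [-0.489   1.4357]
 [ 2.6725  1.0162]
 [ 1.7774 -2.8108]]
hoodk [0.4628 0.2234 0.11  ] [199.1169 215.2586]
boltk [0.4846 0.0699 0.101 ] [332.9844 205.3338]
hinge [0.6253 0.2454 0.086 ] [184.7719  62.3642]
```

```bash
cat >> h.py <<'E'
WX=np.array([.568,.193,0]);YAW=.135
def W(w): return WX+R.from_euler('z',YAW).apply(w)
DOWN=lambda yaw=YAW: R.from_euler('z',yaw)*R.from_matrix(np.diag([1.,-1,-1]))
E
python3 - <<'E'
from h import *
print(W([-.098,-.12,.101])); rel([.4855,.0595,.215],DOWN())
E
```

```text
[0.48704251 0.06090199 0.101     ]
lin [-45.8  73.5 200.4] rot [ 0.6  0.2 -2.8]
```

Call:
drive_tool:
  linear:
    - [-9,15,33]
    - [-9,15,33]
    - [-9,15,33]
    - [-9,15,33]
    - [-9,15,33]
    - [0,0,20]
    - [0,0,0]
    - [0,0,0]
  rot:
    - [0.6,0.2,-2.8]
    - [0,0,0]
    - [0,0,0]
    - [0,0,0]
    - [0,0,0]
    - [0,0,0]
    - [0,0,0]
    - [0,0,0]
  hand: [60,45,45,45,45,45,45,45]

```text
t: 4.6
tcp_pos: [0.4991, 0.0472, 0.2257]
tool_rot: [0.998, 0.063, 0.008, 0.0]
force: [0.1, -1.1, 1.1]
finger_gap: 0.527
```

```bash
python3 - <<'E'
from h import *
np.set_printoptions(precision=4,suppress=True)
rel([.4855,.0595,.155],DOWN()); print(pose()[0],pose()[2]['finger_gap'])
M=cam('wrist'); im=snap('wrist'); 
for l,z in [('bolt_knob',.101)]:
    print(l,[(np.round(d['at'],1),round(d['score'],2),onz('wrist',d['at'],z,M)) for d in cams.spot_point(l,'wrist')])
p,r,s=pose()
t=np.round(proj('wrist',p+r.apply([0,0,.054]),M)).astype(int); print(t)
cv2.circle(im,tuple(t),3,(255,0,0),1); cv2.imwrite('pics/w3.png',im[:,:,::-1])
E
```

```text
lin [-13.1 -14.1  70.4] rot [ 0.1 -0.9 -0.5]
[0.4991 0.0472 0.2257] 0.5267935356483786
bolt_knob [(array([256.5, 253. ]), 0.94, array([0.4868, 0.0605, 0.101 ])), (array([ 51.9, 316.8]), 0.6, array([0.4233, 0.1905, 0.101 ]))]
[280 302]
```

View pics/w3.png

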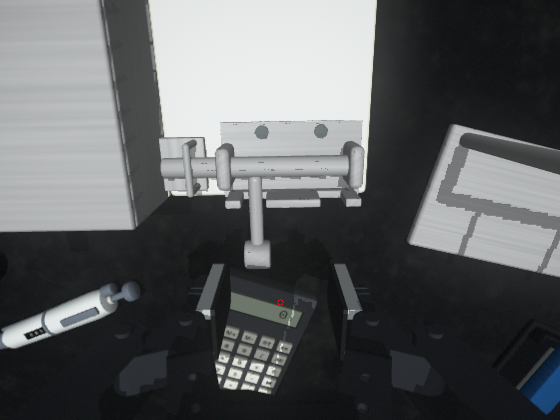

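The knob drum is at (257,254), which agrees with the model: (0.487, 0.0605). Descending onto it.

Call:
drive_tool:
  linear:
    - [-12,-14,0]
    - [0,0,0]
    - [0,0,20]
    - [0,0,20]
    - [0,0,15]
    - [0,0,10]
    - [0,0,0]
  rot:
    - [0,-0.9,-0.5]
    - [0,0,0]
    - [0,0,0]
    - [0,0,0]
    - [0,0,0]
    - [0,0,0]
    - [0,0,0]
  hand: [45,45,45,45,45,45,45]

```text
t: 5.28
tcp_pos: [0.4926, 0.065, 0.1706]
tool_rot: [0.997, 0.072, 0.014, 0.003]
force: [0.7, 0.4, 0.9]
finger_gap: 0.525
```

```bash
python3 - <<'E'
from h import *
rel([.4865,.0603,.155],DOWN()); print(pose()[0])
E
```

```text
lin [-7.1  3.6 15.4] rot [ 0.5 -1.6  0.5]
[0.49257632 0.06497567 0.17056332]
```

Call:
drive_tool:
  linear:
    - [-4,2,6]
    - [-3,2,6]
    - [0,0,4]
    - [0,0,0]
  rot:
    - [0.5,-1.6,0.5]
    - [0,0,0]
    - [0,0,0]
    - [0,0,0]
  hand: [45,45,45,45]

```text
t: 5.62
tcp_pos: [0.4877, 0.0611, 0.1568]
tool_rot: [0.998, 0.069, 0.002, 0.0]
force: [-0.4, -0.7, -0.1]
finger_gap: 0.526
```

```bash
python3 - <<'E'
from h import *
rel([.4865,.0603,.155],DOWN()); print(pose()[0])
E
```

```text
lin [-1.3  0.6  1.8] rot [ 0.  -0.3  0.2]
[0.48772649 0.06108814 0.15681162]
```

Call:
drive_tool:
  linear:
    - [-1,0,2]
    - [0,0,0]
    - [0,0,0]
    - [0,0,0]
    - [0,0,0]
    - [0,0,0]
    - [0,0,0]
  rot:
    - [0,0,0]
    - [0,0,0]
    - [0,0,0]
    - [0,0,0]
    - [0,0,0]
    - [0,0,0]
    - [0,0,0]
  hand: [30,15,5,5,5,5,5]
  force: 30

```text
t: 6.2
tcp_pos: [0.4871, 0.0597, 0.1557]
tool_rot: [0.998, 0.07, 0.003, 0.001]
force: [0.0, -1.2, -0.8]
finger_gap: 0.178
```

Call:
drive_tool:
  linear:
    - [0.6,0,-8]
    - [2,0,-8]
    - [3,0,-8]
    - [4,0,-7]
    - [5,0,-6.5]
    - [6,0,-5.5]
    - [7,0,-4.5]
    - [7,0,-3.5]
    - [0,0,0]
  rot:
    - [0,0,0]
    - [0,0,0]
    - [0,0,0]
    - [0,0,0]
    - [0,0,0]
    - [0,0,0]
    - [0,0,0]
    - [0,0,0]
    - [0,0,0]
  hand: [5,5,5,5,5,5,5,5,5]

```text
t: 6.95
tcp_pos: [0.5197, 0.0644, 0.209]
tool_rot: [0.998, 0.07, -0.003, 0.001]
force: [1.0, -1.1, -6.8]
finger_gap: 0.177
```

```bash
python3 - <<'E'
from h import *
p,r,s=pose(); print(p,s['force'],s['finger_gap']); rel(W([-.043-.055*np.cos(1.2),-.12,.101+.054+.055*np.sin(1.2)]),DOWN())
g=p+r.apply([0,0,.054]); w=R.from_euler('z',-YAW).apply(g-WX); print(w, 'angle',np.arctan2(w[2]-.101,-.043-w[0]),'rad',np.hypot(w[2]-.101,-.043-w[0]))
E
```

```text
[0.51969564 0.06439794 0.20897102] [ 0.98179836 -1.12063948 -6.76441566] 0.17651090554116897
lin [ 2.3 -0.9  2.7] rot [0.1 0.4 0.3]
[-0.06553047 -0.12106798  0.15497237] angle 1.175342629786045 rad 0.058486227561654676
```

Gripped and lifted to about 1.17 rad. Sliding it out (tool +y).

Call:
drive_tool:
  linear:
    - [1,0,2]
    - [0,7,0]
    - [0,7,0]
    - [0,7,0]
    - [0,7,0]
    - [0,7,0]
    - [0,7,0]
    - [0,6,0]
    - [0,4,0]
    - [0,0,0]
  rot:
    - [0,0,0]
    - [0,0,0]
    - [0,0,0]
    - [0,0,0]
    - [0,0,0]
    - [0,0,0]
    - [0,0,0]
    - [0,0,0]
    - [0,0,0]
    - [0,0,0]
  hand: [5,5,5,5,5,5,5,5,5,5]

```text
t: 7.78
tcp_pos: [0.5256, 0.018, 0.2085]
tool_rot: [0.998, 0.065, -0.005, -0.01]
force: [0.0, 0.3, 0.3]
finger_gap: 0.181
```

```bash
cat >> h.py <<'E'
def bolt():
    p,r,s=pose(); g=p+r.apply([0,0,.054]); w=R.from_euler('z',-YAW).apply(g-WX); print('tcp',np.round(p,4),'F',np.round(s['force'],1),'gap',round(s['finger_gap'],3),'w',np.round(w,4), 'angle',round(np.arctan2(w[2]-.101,-.043-w[0]),3),'rad',round(np.hypot(w[2]-.101,-.043-w[0]),4),'t',s['t'])
E
python3 -c "
from h import *
bolt();rel(pose()[0],DOWN())"
```

```text
tcp [0.5256 0.018  0.2085] F [0.  0.3 0.3] gap 0.181 w [-0.066  -0.1666  0.1545] angle 1.164 rad 0.0582 t 7.7833
lin [0. 0. 0.] rot [-1.2  0.5 -0.3]
```

Call:
drive_tool:
  linear:
    - [0,1,0]
    - [-7,0,3]
    - [-7,0,4.5]
    - [-6,0,5.5]
    - [-5,0,6.5]
    - [-4,0,7]
    - [-3,0,8]
    - [-2,0,8]
    - [-0.6,0,6]
    - [0,0,0]
  rot:
    - [-1.2,0.5,-0.3]
    - [0,0,0]
    - [0,0,0]
    - [0,0,0]
    - [0,0,0]
    - [0,0,0]
    - [0,0,0]
    - [0,0,0]
    - [0,0,0]
    - [0,0,0]
  hand: [5,5,5,5,5,5,5,5,5,5]

```text
t: 8.62
tcp_pos: [0.4946, 0.0145, 0.1678]
tool_rot: [0.998, 0.065, 0.009, -0.004]
force: [1.7, 4.8, -0.4]
finger_gap: 0.178
```

```bash
python3 -c "
from h import *
bolt();rel(pose()[0],DOWN())"
```

```text
tcp [0.4946 0.0145 0.1678] F [ 1.7  4.8 -0.4] gap 0.178 w [-0.0957 -0.1666  0.1138] angle 0.239 rad 0.0542 t 8.6167
lin [0. 0. 0.] rot [-0.4 -1.1 -0.2]
```

Call:
drive_tool:
  linear:
    - [0,0,0]
    - [0,0,0]
    - [0,0,0]
    - [0,0,-10]
    - [0,0,-25]
    - [0,0,-35]
    - [0,0,-35]
    - [0,0,0]
    - [0,0,0]
  rot:
    - [-0.4,-1,0]
    - [0,0,0]
    - [0,0,0]
    - [0,0,0]
    - [0,0,0]
    - [0,0,0]
    - [0,0,0]
    - [0,0,0]
    - [0,0,0]
  hand: [45,45,45,45,45,45,45,45,45]

```text
t: 9.37
tcp_pos: [0.4977, 0.0108, 0.2813]
tool_rot: [0.998, 0.065, 0.003, 0.003]
force: [-0.7, 0.3, 0.3]
finger_gap: 0.529
```

```bash
python3 - <<'E'
from h import *
np.set_printoptions(precision=4,suppress=True)
bolt(); print(W([-.099,.045,.11]));rel(W([-.099,.045,.164])+[0,0,.06],DOWN())
M=cam('wrist'); snap('wrist','w4.png'); snap('side')
print([(d['at'],d['score'],onz('wrist',d['at'],.11,M)) for d in cams.spot_point('hood_knob','wrist')])
print([(d['at'],d['score'],onz('wrist',d['at'],.101,M)) for d in cams.spot_point('bolt_knob','wrist')])
print([(d['at'],d['score'],onz('side',d['at'],.101)) for d in cams.spot_point('bolt_knob','side')])
E
```

```text
tcp [0.4977 0.0108 0.2813] F [-0.7  0.3  0.3] gap 0.529 w [-0.0939 -0.1714  0.2273] angle 1.188 rad 0.1362 t 9.3667
[0.4638 0.2243 0.11  ]
lin [  -6.4 -216.4   56. ] rot [ 0.4 -0.3 -0.3]
[]
[([271.5, 211.9], 0.6, array([0.4926, 0.0159, 0.101 ]))]
[([294.5, 222.6], 0.66, array([0.4985, 0.0146, 0.101 ]))]
```

Call:
drive_tool:
  linear:
    - [-1,-36,0]
    - [-1,-36,0]
    - [-1,-36,0]
    - [-1,-36,0]
    - [-1,-36,0]
    - [-1,-36,0]
    - [0,-10,0]
    - [0,0,0]
    - [0,0,0]
  rot:
    - [0,0,0]
    - [0,0,0]
    - [0,0,0]
    - [0,0,0]
    - [0,0,0]
    - [0,0,0]
    - [0,0,0]
    - [0,0,0]
    - [0,0,0]
  hand: [45,45,45,45,45,45,45,45,45]

```text
t: 10.37
tcp_pos: [0.4587, 0.2403, 0.2657]
tool_rot: [0.998, 0.061, -0.011, 0.004]
force: [-0.0, -0.6, -0.6]
finger_gap: 0.523
```

```bash
python3 - <<'E'
from h import *
np.set_printoptions(precision=4,suppress=True)
bolt(); rel(W([-.099,.045,.164]),DOWN())
M=cam('wrist'); im=snap('wrist','w5.png')
print([(d['at'],d['score'],onz('wrist',d['at'],.11,M)) for d in cams.spot_point('hood_knob','wrist')])
E
```

```text
tcp [0.4587 0.2403 0.2657] F [-0.  -0.6 -0.6] gap 0.523 w [-0.1031  0.0612  0.2117] angle 1.074 rad 0.126 t 10.3667
lin [  5.4  15.9 101.7] rot [ 0.4  1.3 -0.7]
[([302.6, 210.5], 0.95, array([0.4617, 0.2244, 0.11  ]))]
```

View pics/w5.png

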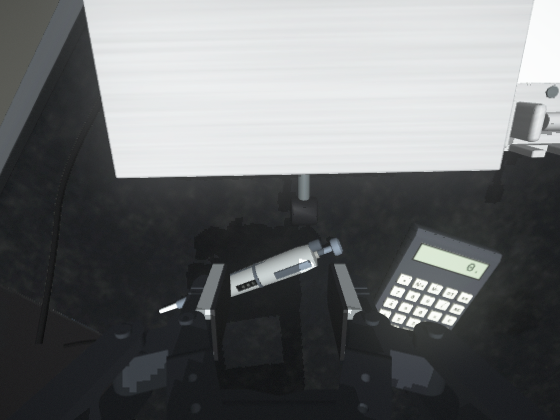

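The hood knob is dim but shows at (303,211), which fits. Descending.

Call:
drive_tool:
  linear:
    - [5,16,0]
    - [0,0,25]
    - [0,0,25]
    - [0,0,25]
    - [0,0,15]
    - [0,0,0]
    - [0,0,0]
  rot:
    - [0.4,1.3,-0.7]
    - [0,0,0]
    - [0,0,0]
    - [0,0,0]
    - [0,0,0]
    - [0,0,0]
    - [0,0,0]
  hand: [50,50,50,50,50,50,50]

```text
t: 11.05
tcp_pos: [0.4722, 0.2122, 0.1744]
tool_rot: [0.998, 0.059, 0.004, 0.0]
force: [0.4, -0.1, 0.3]
finger_gap: 0.585
```

```bash
python3 -c "
from h import *
bolt();rel([.463,.2244,.164],DOWN())"
```

```text
tcp [0.4722 0.2122 0.1744] F [ 0.4 -0.1  0.3] gap 0.585 w [-0.0919  0.0319  0.1204] angle 0.377 rad 0.0526 t 11.05
lin [ -7.8 -13.2  10.3] rot [ 0.1 -0.4 -1. ]
```

Call:
drive_tool:
  linear:
    - [-4,-6,5]
    - [-3,-5,4]
    - [0,0,0]
    - [0,0,0]
  rot:
    - [0,0,-1]
    - [0,0,0]
    - [0,0,0]
    - [0,0,0]
  hand: [50,50,50,50]

```text
t: 11.38
tcp_pos: [0.4652, 0.2213, 0.1673]
tool_rot: [0.998, 0.066, 0.006, 0.0]
force: [-0.9, 0.5, 0.1]
finger_gap: 0.589
```

```bash
python3 -c "
from h import *
bolt();rel([.463,.2244,.164],DOWN())"
```

```text
tcp [0.4652 0.2213 0.1673] F [-0.9  0.5  0.1] gap 0.589 w [-0.0974  0.0419  0.1133] angle 0.222 rad 0.0557 t 11.3833
lin [-1.9 -3.3  3.2] rot [ 0.1 -0.7 -0.1]
```

Call:
drive_tool:
  linear:
    - [-2,-3,3]
    - [0,0,0]
    - [0,0,0]
    - [0,0,0]
    - [0,0,0]
    - [0,0,0]
  rot:
    - [0,-0.7,0]
    - [0,0,0]
    - [0,0,0]
    - [0,0,0]
    - [0,0,0]
    - [0,0,0]
  hand: [35,20,5,5,5,5]
  force: 40

```text
t: 11.88
tcp_pos: [0.4633, 0.2231, 0.1658]
tool_rot: [0.998, 0.07, 0.001, 0.003]
force: [0.8, -1.3, -1.7]
finger_gap: 0.195
```

Call:
drive_tool:
  linear:
    - [3,0,-16]
    - [5,0,-16]
    - [6.5,0,-15]
    - [8,0,-14.5]
    - [9,0,-14]
    - [0,0,0]
  rot:
    - [0,0,0]
    - [0,0,0]
    - [0,0,0]
    - [0,0,0]
    - [0,0,0]
    - [0,0,0]
  hand: [5,5,5,5,5,5]

```text
t: 12.38
tcp_pos: [0.4932, 0.2275, 0.2386]
tool_rot: [0.998, 0.07, -0.005, 0.005]
force: [0.4, -1.4, 0.8]
finger_gap: 0.201
```

```bash
cat >> h.py <<'E'
def hood(th=None,L=.054):
    p,r,s=pose(); g=p+r.apply([0,0,L]); w=R.from_euler('z',-YAW).apply(g-WX); a,z=.065-w[0],w[2]-.086
    print('tcp',np.round(p,4),'F',np.round(s['force'],1),'gap',round(s['finger_gap'],3),'w',np.round(w,4),'theta',round(np.arctan2(z,a)-.1454,3),'rad',round(np.hypot(a,z),4),'t',s['t'])
    if th is not None: rel(W([.065-.1657*np.cos(.1454+th),.045,.086+L+.1657*np.sin(.1454+th)]),DOWN())
E
python3 -c "
from h import *
hood(.5)"
```

```text
tcp [0.4932 0.2275 0.2386] F [ 0.4 -1.4  0.8] gap 0.201 w [-0.0701  0.0438  0.1846] theta 0.485 rad 0.1672 t 12.3833
lin [ 2.1 -0.7 -1.1] rot [0.5 0.6 0.3]
```

Call:
drive_tool:
  linear:
    - [11,0,-12.5]
    - [12,0,-11.5]
    - [13,0,-10]
    - [14,0,-9]
    - [15,0,-7.5]
    - [0,0,0]
  rot:
    - [0.3,0.5,0]
    - [0,0,0]
    - [0,0,0]
    - [0,0,0]
    - [0,0,0]
    - [0,0,0]
  hand: [5,5,5,5,5,5]

```text
t: 12.88
tcp_pos: [0.5403, 0.2343, 0.2794]
tool_rot: [0.997, 0.071, -0.028, 0.006]
force: [6.0, 0.3, -5.1]
finger_gap: 0.202
```

```bash
python3 -c "
from h import *
hood(1.1)"
```

```text
tcp [0.5403 0.2343 0.2794] F [ 6.   0.3 -5.1] gap 0.202 w [-0.025   0.0442  0.2255] theta 0.853 rad 0.166 t 12.8833
lin [ 32.8   0.  -19.5] rot [0.4 3.3 0.5]
```

Call:
drive_tool:
  linear:
    - [14,0,-9.5]
    - [15,0,-8.5]
    - [16,0,-6.5]
    - [17,0,-5]
    - [17,0,-3.5]
    - [0,0,0]
  rot:
    - [0.3,1.5,0]
    - [0,1,0]
    - [0,1,0]
    - [0,0.5,0]
    - [0,0.5,0]
    - [0,0,0]
  hand: [5,5,5,5,5,5]

```text
t: 13.38
tcp_pos: [0.6031, 0.2433, 0.3023]
tool_rot: [0.997, 0.073, -0.014, 0.005]
force: [1.3, 0.2, 2.1]
finger_gap: 0.2
```

```bash
python3 -c "
from h import *
hood(1.55)"
```

```text
tcp [0.6031 0.2433 0.3023] F [1.3 0.2 2.1] gap 0.2 w [0.0401 0.0447 0.2484] theta 1.273 rad 0.1643 t 13.3833
lin [44.   0.6 -3.3] rot [0.4 1.6 0.6]
```

Call:
drive_tool:
  linear:
    - [16,0,-2.5]
    - [16,0,-1]
    - [16,0,0]
    - [14,0,1]
    - [8,0,1]
    - [0,0,0]
  rot:
    - [0.3,1,0]
    - [0,0.5,0]
    - [0,0.5,0]
    - [0,0.5,0]
    - [0,0,0]
    - [0,0,0]
  hand: [5,5,5,5,5,5]

```text
t: 13.88
tcp_pos: [0.6635, 0.2519, 0.2998]
tool_rot: [0.997, 0.074, -0.004, 0.004]
force: [2.9, -0.3, 2.8]
finger_gap: 0.199
```

```bash
python3 -c "
from h import *
hood(1.65)"
```

```text
tcp [0.6635 0.2519 0.2998] F [ 2.9 -0.3  2.8] gap 0.199 w [0.1022 0.0452 0.2458] theta 1.654 rad 0.164 t 13.8833
lin [-0.7  0.5 -1.8] rot [0.4 0.4 0.7]
```

Call:
drive_tool:
  linear:
    - [0,0,0]
    - [0,0,0]
    - [0,0,0]
    - [0,0,-15]
    - [0,0,-25]
    - [0,0,-30]
    - [0,0,-30]
    - [-25,0,0]
    - [-30,0,0]
    - [-30,0,0]
    - [-30,0,0]
    - [-20,0,0]
    - [0,0,0]
    - [0,0,0]
  rot:
    - [0,0,0]
    - [0,0,0]
    - [0,0,0]
    - [0,0,0]
    - [0,0,0]
    - [0,0,0]
    - [0,0,0]
    - [0,0,0]
    - [0,0,0]
    - [0,0,0]
    - [0,0,0]
    - [0,0,0]
    - [0,0,0]
    - [0,0,0]
  hand: [45,45,45,45,45,45,45,45,45,45,45,45,45,45]

```text
t: 15.05
tcp_pos: [0.519, 0.2329, 0.3995]
tool_rot: [0.997, 0.075, -0.006, 0.003]
force: [1.4, -0.2, 0.2]
finger_gap: 0.527
```

```bash
python3 - <<'E'
from h import *
np.set_printoptions(precision=4,suppress=True)
hood(); M=cam('wrist'); im=snap('wrist','w6.png')
for l,z in [('basket_a_eye',.09),('basket_a',.012)]: print(l,[(np.round(d['at']),round(d['score'],2),R.from_euler('z',-YAW).apply(onz('wrist',d['at'],z,M)-WX)) for d in cams.spot_point(l,'wrist')])
E
```

```text
tcp [0.519  0.2329 0.3995] F [ 1.4 -0.2  0.2] gap 0.527 w [-0.0438  0.0459  0.3455] theta 1.028 rad 0.2814 t 15.05
basket_a_eye []
basket_a [(array([331., 122.]), 0.64, array([-0.0036, -0.0207,  0.012 ])), (array([215., 114.]), 0.57, array([0.004 , 0.1275, 0.012 ]))]
```

View pics/w6.png

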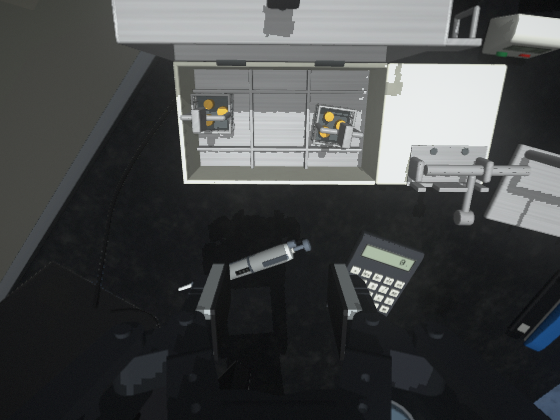

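Two baskets: one in the left bay at about (212,115) and one in the right bay at about (337,125). The middle bay is empty. Zooming in for the bar direction.

```bash
python3 - <<'E'
import cv2
im=cv2.imread('pics/w6.png')[85:170,170:370]; cv2.imwrite('pics/c6.png',cv2.resize(im,None,fx=4,fy=4,interpolation=cv2.INTER_CUBIC))
E
```

```text
(no output)
```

View pics/c6.png

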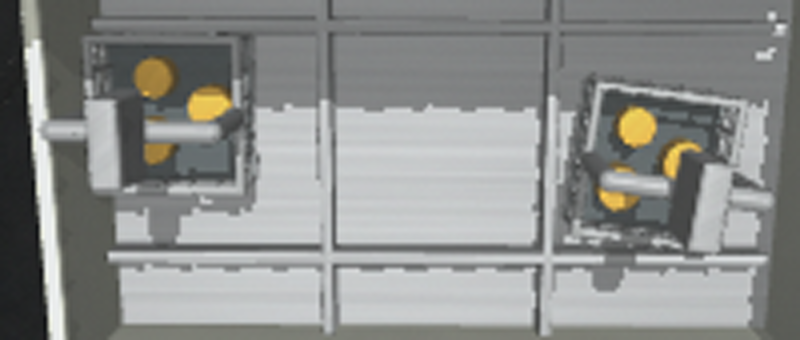

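```bash
python3 - <<'E'
from h import *
np.set_printoptions(precision=4,suppress=True)
M=cam('wrist')
f=lambda c,z:onz('wrist',(170+c[0]/4,85+c[1]/4),z,M)
for n,a,b,g in [('L',(45,130),(235,125),(104,144)),('R',(600,180),(770,200),(712,206))]:
    A,B,G=f(a,.093),f(b,.093),f(g,.128); d=A-B
    print(n,'barmid',(A+B)/2,'len',np.linalg.norm(d),'ydir yaw',np.arctan2(-d[0],d[1]),'grip',G, 'w',R.from_euler('z',-YAW).apply(G-WX))
snap('top','top1.png')
for c in ['top']:
    h=cams.spot_point('hook_1',c); print([(d['at'],onz(c,d['at'],.163)) for d in h])
snap('side'); h2=cams.spot_point('hook_1','side'); print([(d['at'],onz('side',d['at'],.163)) for d in h2])
for i in h:
  for j in h2:
    p,e=tri([ray('top',i['at']),ray('side',j['at'])])
    if max(e)<.008: print(p,e)
E
```

```text
L barmid [0.5608 0.3174 0.093 ] len 0.049951356167072775 ydir yaw 0.17358889417790171 grip [0.5598 0.319  0.128 ] w [0.0088 0.126  0.128 ]
R barmid [0.5661 0.1725 0.093 ] len 0.04595325010315694 ydir yaw 0.03446087644228848 grip [0.567  0.1722 0.128 ] w [-0.0038 -0.0205  0.128 ]
[([383.3, 217.1], array([ 0.5187, -0.2029,  0.163 ])), ([424.4, 221.1], array([ 0.508 , -0.2917,  0.163 ])), ([350.0, 214.2], array([ 0.5267, -0.1305,  0.163 ]))]
[([332.3, 166.1], array([ 0.5266, -0.1346,  0.163 ]))]
[ 0.525  -0.1304  0.1684] [0.0012150615436342365, 0.0012150615436343994]
```

```bash
python3 -c "
from h import *
rel([.5665,.1725,.23],DOWN(.05))"
```

```text
lin [ 38.3  65.7 168.5] rot [0.3 0.7 5.7]
```

Call:
drive_tool:
  linear:
    - [10,16,20]
    - [10,16,30]
    - [10,16,30]
    - [8,14,30]
    - [0,0,30]
    - [0,0,20]
    - [0,0,0]
    - [0,0,0]
  rot:
    - [0.3,0.7,3]
    - [0,0,2.7]
    - [0,0,0]
    - [0,0,0]
    - [0,0,0]
    - [0,0,0]
    - [0,0,0]
    - [0,0,0]
  hand: [45,45,45,45,45,45,45,45]

```text
t: 16.07
tcp_pos: [0.5747, 0.1725, 0.2331]
tool_rot: [1.0, 0.022, 0.006, -0.002]
force: [-0.1, -0.2, 0.8]
finger_gap: 0.526
```

```bash
python3 - <<'E'
from h import *
np.set_printoptions(precision=4,suppress=True)
rel([.5665,.1725,.23],DOWN(.05)); M=cam('wrist'); im=snap('wrist','w7.png'); print(pose()[0],proj('wrist',[.5665,.1725,.128],M))
for l,z in [('basket_a_eye',.09),('basket_a',.012)]: print(l,[(np.round(d['at']),round(d['score'],2),onz('wrist',d['at'],z,M)) for d in cams.spot_point(l,'wrist')])
E
```

```text
lin [-8.2 -0.3  3. ] rot [-0.2 -0.6 -0.4]
[0.5745 0.1725 0.2333] [280.7721 263.2621]
basket_a_eye []
basket_a [(array([284., 204.]), 0.87, array([0.5643, 0.1698, 0.012 ])), (array([113., 206.]), 0.87, array([0.5561, 0.3214, 0.012 ]))]
```

View pics/w7.png

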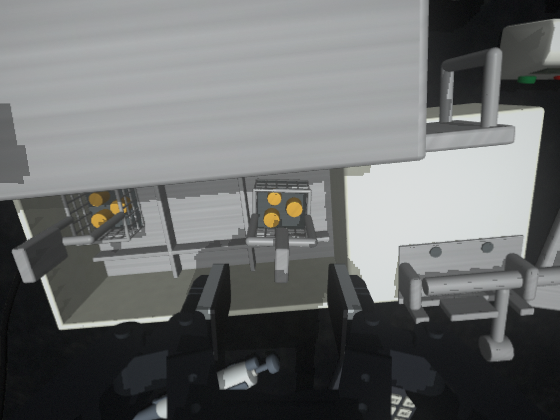

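The grip top is at about (281,265), centred between the fingers, and the bar is parallel to the jaw axis. Going down.

Call:
drive_tool:
  linear:
    - [-4,0,0]
    - [-4,0,5]
    - [0,0,20]
    - [0,0,20]
    - [0,0,10]
    - [0,0,0]
    - [0,0,0]
  rot:
    - [-0.2,-0.6,-0.4]
    - [0,0,0]
    - [0,0,0]
    - [0,0,0]
    - [0,0,0]
    - [0,0,0]
    - [0,0,0]
  hand: [45,45,45,45,45,45,45]

```text
t: 16.8
tcp_pos: [0.5702, 0.1752, 0.188]
tool_rot: [1.0, 0.028, 0.012, -0.001]
force: [-0.1, 0.5, 0.2]
finger_gap: 0.528
```

```bash
python3 -c "
from h import *
hood(); rel([.5665,.1725,.174],DOWN(.045))"
```

```text
tcp [0.5702 0.1752 0.188 ] F [-0.1  0.5  0.2] gap 0.528 w [ 0.001 -0.018  0.134] theta 0.498 rad 0.08 t 16.8
lin [-4.1  2.5 13.9] rot [-0.  -1.3  0.6]
```

Call:
drive_tool:
  linear:
    - [-3,2,6]
    - [-1,0,7]
    - [0,0,1]
    - [0,0,0]
    - [0,0,0]
    - [0,0,0]
    - [0,0,0]
    - [0,0,0]
  rot:
    - [0,-1.3,0.6]
    - [0,0,0]
    - [0,0,0]
    - [0,0,0]
    - [0,0,0]
    - [0,0,0]
    - [0,0,0]
    - [0,0,0]
  hand: [45,45,45,20,2,2,2,2]
  force: 60

```text
t: 17.47
tcp_pos: [0.5676, 0.173, 0.1759]
tool_rot: [1.0, 0.022, 0.002, -0.0]
force: [1.2, 0.4, -0.3]
finger_gap: 0.077
```

```bash
python3 -c "
from h import *
hood()
rel([.5665,.1725,.30],DOWN(.045))"
```

```text
tcp [0.5676 0.173  0.1759] F [ 1.2  0.4 -0.3] gap 0.077 w [-0.0029 -0.0197  0.1219] theta 0.341 rad 0.0768 t 17.4667
lin [  -0.6    0.4 -124.1] rot [-0.  -0.2 -0. ]
```

Gripped (gap consistent with the 8 mm grip). Lifting, moving forward, then across to in front of the stand.

Call:
drive_tool:
  linear:
    - [0,0,-10]
    - [0,0,-20]
    - [0,0,-25]
    - [0,0,-25]
    - [0,0,-25]
    - [0,0,-20]
    - [-15,0,0]
    - [-25,0,0]
    - [-25,0,0]
    - [-25,5,0]
    - [-20,15,0]
    - [-10,25,0]
    - [0,25,0]
    - [0,0,0]
  rot:
    - [0,0,0]
    - [0,0,0]
    - [0,0,0]
    - [0,0,0]
    - [0,0,0]
    - [0,0,0]
    - [0,0,0]
    - [0,0,0]
    - [0,0,0]
    - [0,0,2]
    - [0,0,2]
    - [0,0,2]
    - [0,0,2]
    - [0,0,0]
  hand: [2,2,2,2,2,2,2,2,2,2,2,2,2,2]

```text
t: 18.63
tcp_pos: [0.4385, 0.0987, 0.3148]
tool_rot: [0.999, -0.048, 0.006, -0.001]
force: [0.9, 0.8, -1.8]
finger_gap: 0.076
```

```bash
python3 -c "
from h import *
hood()
rel([.429,-.281,.29],DOWN(-.124))"
```

```text
tcp [0.4385 0.0987 0.3148] F [ 0.9  0.8 -1.8] gap 0.076 w [-0.1404 -0.076   0.2609] theta 0.56 rad 0.2697 t 18.6333
lin [ 27.1 378.9  23.8] rot [-0.2 -0.6  1.5]
```

Call:
drive_tool:
  linear:
    - [2,15,0]
    - [2,25,0]
    - [2,28,0]
    - [2,28,0]
    - [2,28,0]
    - [2,28,0]
    - [2,28,0]
    - [2,28,0]
    - [2,28,0]
    - [2,28,0]
    - [2,28,0]
    - [2,28,0]
    - [2,25,0]
    - [0,20,0]
    - [0,10,0]
    - [0,0,0]
    - [0,0,0]
  rot:
    - [0,-0.6,1.5]
    - [0,0,0]
    - [0,0,0]
    - [0,0,0]
    - [0,0,0]
    - [0,0,0]
    - [0,0,0]
    - [0,0,0]
    - [0,0,0]
    - [0,0,0]
    - [0,0,0]
    - [0,0,0]
    - [0,0,0]
    - [0,0,0]
    - [0,0,0]
    - [0,0,0]
    - [0,0,0]
  hand: [2,2,2,2,2,2,2,2,2,2,2,2,2,2,2,2,2]

```text
t: 20.05
tcp_pos: [0.4207, -0.2924, 0.3245]
tool_rot: [0.998, -0.06, 0.01, -0.0]
force: [-0.6, -0.3, -1.6]
finger_gap: 0.078
```

```bash
python3 - <<'E'
from h import *
np.set_printoptions(precision=4,suppress=True)
hood()
rel([.429,-.281,.29],DOWN(-.124)); M=cam('wrist'); im=snap('wrist','w8.png')
print([(np.round(d['at'],1),round(d['score'],2),onz('wrist',d['at'],.163,M)) for d in cams.spot_point('hook_1','wrist')])
for l,z in [('basket_a_eye',.22)]: print(l,[(np.round(d['at']),round(d['score'],2)) for d in cams.spot_point(l,'wrist')])
E
```

```text
tcp [ 0.4207 -0.2924  0.3245] F [-0.6 -0.3 -1.6] gap 0.078 w [-0.2103 -0.4613  0.2705] theta 0.445 rad 0.3314 t 20.05
lin [  6.2 -12.3  34.6] rot [-0.1 -1.1  0.2]
[(array([11.9, 88. ]), 0.9, array([ 0.5283, -0.132 ,  0.163 ])), (array([132.2,  87.5]), 0.9, array([ 0.519 , -0.2087,  0.163 ])), (array([260.5,  84. ]), 0.9, array([ 0.5112, -0.2901,  0.163 ]))]
basket_a_eye []
```

View pics/w8.png

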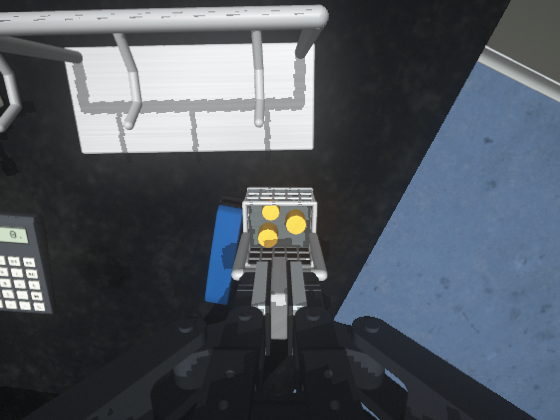

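Hook 3's free end is at (260,122) and its seat projects to (0.510,-0.2905). The basket hangs upright in the jaws. Aligning in front of it at hanging height.

Call:
drive_tool:
  linear:
    - [3,-6,10]
    - [3,-6,15]
    - [0,0,15]
    - [0,0,5]
    - [0,0,0]
    - [0,0,0]
  rot:
    - [-0.1,-1.1,0.2]
    - [0,0,0]
    - [0,0,0]
    - [0,0,0]
    - [0,0,0]
    - [0,0,0]
  hand: [2,2,2,2,2,2]

```text
t: 20.7
tcp_pos: [0.4296, -0.2724, 0.2797]
tool_rot: [0.998, -0.057, 0.0, -0.001]
force: [0.2, -0.2, -1.3]
finger_gap: 0.078
```

```bash
python3 -c "
from h import *
hood()
rel([.511,-.2905,.277],DOWN(-.117))"
```

```text
tcp [ 0.4296 -0.2724  0.2797] F [ 0.2 -0.2 -1.3] gap 0.078 w [-0.1997 -0.4425  0.2257] theta 0.34 rad 0.2993 t 20.7
lin [82.9  8.7  2.7] rot [-0.1 -0.   0.2]
```

Call:
drive_tool:
  linear:
    - [0,8,2]
    - [0,0,0]
    - [8,0,0]
    - [10,0,0]
    - [8,0,0]
    - [0,0,0]
    - [0,0,0]
  rot:
    - [0,0,0]
    - [0,0,0]
    - [0,0,0]
    - [0,0,0]
    - [0,0,0]
    - [0,0,0]
    - [0,0,0]
  hand: [2,2,2,2,2,2,2]

```text
t: 21.28
tcp_pos: [0.4589, -0.2859, 0.2809]
tool_rot: [0.998, -0.057, 0.003, 0.002]
force: [0.4, 0.3, -1.8]
finger_gap: 0.08
```

```bash
python3 -c "
from h import *
hood()
rel([.511,-.2905,.277],DOWN(-.117))"
```

```text
tcp [ 0.4589 -0.2859  0.2809] F [ 0.4  0.3 -1.8] gap 0.08 w [-0.1723 -0.4601  0.2269] theta 0.391 rad 0.276 t 21.2833
lin [52.3 -1.4  4.2] rot [ 0.2 -0.4  0.1]
```

Call:
drive_tool:
  linear:
    - [6,-1,3]
    - [10,0,1]
    - [11,0,1]
    - [10,0,0]
    - [8,0,0]
    - [4,0,0]
    - [0,0,0]
    - [0,0,0]
  rot:
    - [0.2,-0.4,0]
    - [0,0,0]
    - [0,0,0]
    - [0,0,0]
    - [0,0,0]
    - [0,0,0]
    - [0,0,0]
    - [0,0,0]
  hand: [2,2,2,2,2,2,2,2]

```text
t: 21.95
tcp_pos: [0.5142, -0.2907, 0.2744]
tool_rot: [0.998, -0.057, -0.001, -0.001]
force: [-0.4, 0.0, -1.0]
finger_gap: 0.078
```

```bash
python3 -c "
from h import *
hood()
rel([.511,-.2905,.249],DOWN(-.117))"
```

```text
tcp [ 0.5142 -0.2907  0.2744] F [-0.4  0.  -1. ] gap 0.078 w [-0.1185 -0.4719  0.2204] theta 0.487 rad 0.2275 t 21.95
lin [-3.1  0.2 25.5] rot [-0.1  0.1  0.2]
```

Call:
drive_tool:
  linear:
    - [-2,0,5]
    - [-1,0,8]
    - [0,0,7]
    - [0,0,4]
    - [0,0,0]
  rot:
    - [0,0,0]
    - [0,0,0]
    - [0,0,0]
    - [0,0,0]
    - [0,0,0]
  hand: [2,2,2,2,2]

```text
t: 22.37
tcp_pos: [0.5119, -0.2909, 0.2496]
tool_rot: [0.998, -0.058, 0.002, 0.0]
force: [2.4, -0.7, -1.4]
finger_gap: 0.077
```

```bash
python3 - <<'E'
from h import *
hood()
rel([.511,-.2905,.249],DOWN(-.117)); a=snap('side','s2.png')
cv2.imwrite('pics/s2c.png',cv2.resize(a[90:250,270:470,::-1],None,fx=3,fy=3,interpolation=cv2.INTER_CUBIC))
E
```

```text
tcp [ 0.5119 -0.2909  0.2496] F [ 2.4 -0.7 -1.4] gap 0.077 w [-0.1205 -0.472   0.1956] theta 0.388 rad 0.2155 t 22.3667
lin [-0.9 -0.3  0.6] rot [ 0.  -0.3  0.1]
```

View pics/s2c.png

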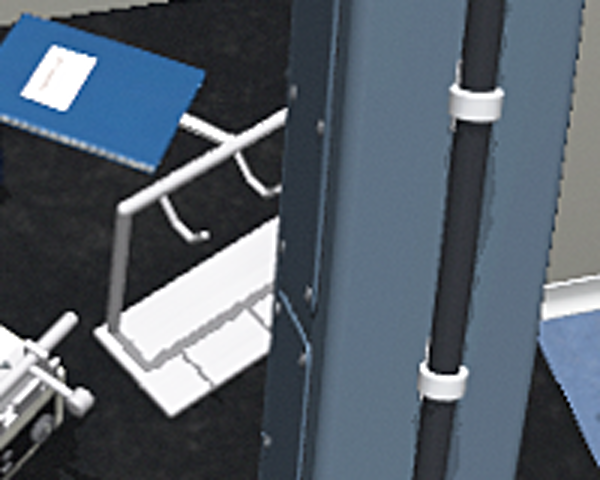

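The arm blocks the side view, so I'll use force to detect the seat.

Call:
drive_tool:
  linear:
    - [0,0,2]
    - [0,0,2]
    - [0,0,0]
  rot:
    - [0,0,0]
    - [0,0,0]
    - [0,0,0]
  hand: [2,2,2]

```text
t: 22.67
tcp_pos: [0.5128, -0.2915, 0.2482]
tool_rot: [0.998, -0.058, 0.004, 0.001]
force: [1.7, 0.7, 0.1]
finger_gap: 0.079
```

Call:
drive_tool:
  linear:
    - [0,0,0]
    - [0,0,0]
    - [0,0,0]
    - [0,0,0]
    - [0,0,-8]
    - [0,0,-20]
    - [0,0,-30]
    - [0,0,-30]
    - [0,0,-20]
    - [0,0,0]
    - [0,0,0]
  rot:
    - [0,0,0]
    - [0,0,0]
    - [0,0,0]
    - [0,0,0]
    - [0,0,0]
    - [0,0,0]
    - [0,0,0]
    - [0,0,0]
    - [0,0,0]
    - [0,0,0]
    - [0,0,0]
  hand: [10,18,26,26,26,26,26,26,26,26,26]

```text
t: 23.58
tcp_pos: [0.5085, -0.29, 0.3596]
tool_rot: [0.998, -0.057, -0.003, -0.002]
force: [0.7, 0.4, -0.5]
finger_gap: 0.302
```

```bash
python3 -c "
from h import *
hood()
rel([.46,.10,.38],DOWN(.135))"
```

```text
tcp [ 0.5085 -0.29    0.3596] F [ 0.7  0.4 -0.5] gap 0.302 w [-0.1242 -0.4704  0.3056] theta 0.714 rad 0.2899 t 23.5833
lin [ -92.9 -382.   -18.6] rot [ -0.2   0.4 -14.3]
```

Call:
drive_tool:
  linear:
    - [0,-15,-5]
    - [0,-25,-5]
    - [0,-32,-5]
    - [0,-32,0]
    - [0,-32,0]
    - [0,-32,0]
    - [0,-32,0]
    - [0,-32,0]
    - [0,-32,0]
    - [1,-32,0]
    - [1,-32,0]
    - [2,-32,0]
    - [2,-32,0]
    - [3,-32,0]
    - [3,-32,0]
    - [4,-32,0]
    - [4,-32,0]
    - [4,-25,0]
    - [0,-12,0]
    - [0,0,0]
  rot:
    - [0,0,-1]
    - [0,0,-1]
    - [0,0,-1]
    - [0,0,-1]
    - [0,0,-1]
    - [0,0,-1]
    - [0,0,-1]
    - [0,0,-1]
    - [0,0,-1]
    - [0,0,-1]
    - [0,0,-1]
    - [0,0,-1]
    - [0,0,-1]
    - [0,0,-1]
    - [0,0,-1]
    - [0,0,-1]
    - [0,0,0]
    - [0,0,0]
    - [0,0,0]
    - [0,0,0]
  hand: [26,26,26,26,26,26,26,26,26,26,26,26,26,26,45,45,45,45,45,45]

```text
t: 25.25
tcp_pos: [0.4816, 0.3074, 0.3574]
tool_rot: [0.995, 0.096, -0.031, -0.01]
force: [0.3, -0.1, 0.3]
finger_gap: 0.525
```

```bash
python3 - <<'E'
from h import *
np.set_printoptions(precision=4,suppress=True)
hood()
rel([.56,.318,.23],DOWN(.17))
print('eye',R.from_euler('z',0).apply([0,0,0]))
snap('top','t3.png');snap('side','s3.png')
for c in ['top','side']:
    for l in ['basket_a','basket_a_eye','hook_1']: print(c,l,[(np.round(d['at']),round(d['score'],2)) for d in cams.spot_point(l,c)])
    print('h3 proj',proj(c,[.5105,-.2905,.163]))
a=cv2.imread('pics/s3.png')[90:220,290:440];b=cv2.imread('pics/t3.png')[180:310,330:480]
cv2.imwrite('pics/c3.png',cv2.resize(np.hstack([a,b]),None,fx=2.6,fy=2.6,interpolation=cv2.INTER_CUBIC))
E
```

```text
tcp [0.4816 0.3074 0.3574] F [ 0.3 -0.1  0.3] gap 0.525 w [-0.0736  0.1263  0.3035] theta 0.858 rad 0.2579 t 25.25
lin [ 86.5   7.9 122.2] rot [-1.5  3.5  1.3]
eye [0. 0. 0.]
top basket_a [(array([167., 215.]), 0.96), (array([413., 228.]), 0.81)]
top basket_a_eye []
top hook_1 [(array([383., 219.]), 0.76), (array([352., 212.]), 0.73), (array([424., 221.]), 0.73)]
h3 proj [423.7453 219.9773]
side basket_a [(array([180., 300.]), 0.74)]
side basket_a_eye []
side hook_1 [(array([221., 266.]), 0.45)]
h3 proj [379.1463 137.6609]
```

View pics/c3.png

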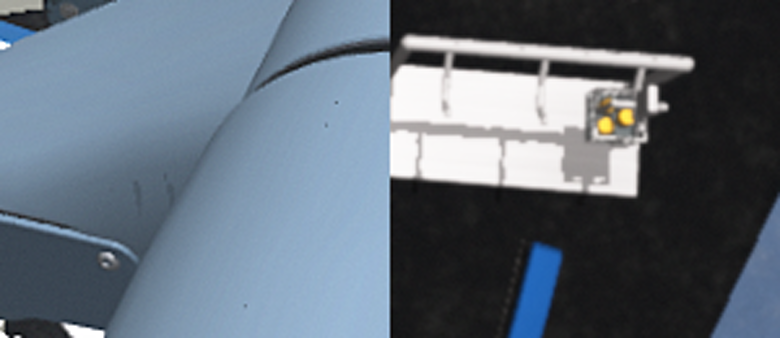

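The first basket hangs on hook 3. On to the left basket.

Call:
drive_tool:
  linear:
    - [20,2,15]
    - [25,2,30]
    - [25,2,35]
    - [16,2,30]
    - [0,0,12]
    - [0,0,0]
    - [0,0,0]
  rot:
    - [-1.5,3.5,1.3]
    - [0,0,0]
    - [0,0,0]
    - [0,0,0]
    - [0,0,0]
    - [0,0,0]
    - [0,0,0]
  hand: [45,45,45,45,45,45,45]

```text
t: 26.23
tcp_pos: [0.5783, 0.3048, 0.2361]
tool_rot: [0.997, 0.076, 0.008, -0.0]
force: [-0.1, -0.5, 0.0]
finger_gap: 0.529
```

```bash
python3 - <<'E'
from h import *
np.set_printoptions(precision=4,suppress=True)
hood(); rel([.56,.318,.23],DOWN(.17)); M=cam('wrist'); im=snap('wrist','w9.png'); print(proj('wrist',[.56,.318,.128],M))
for l,z in [('basket_a_eye',.09),('basket_a',.012)]: print(l,[(np.round(d['at']),round(d['score'],2),onz('wrist',d['at'],z,M)) for d in cams.spot_point(l,'wrist')])
E
```

```text
tcp [0.5783 0.3048 0.2361] F [-0.1 -0.5  0. ] gap 0.529 w [0.0261 0.1094 0.1821] theta 1.041 rad 0.1037 t 26.2333
lin [-16.2 -15.8   5.8] rot [ 0.1 -1.  -1. ]
[253.3782 274.3233]
basket_a_eye []
basket_a []
```

View pics/w9.png

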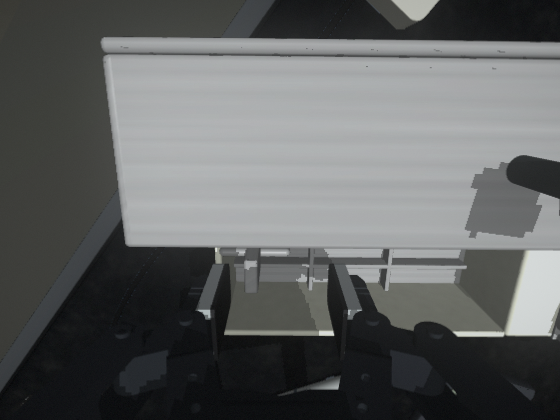

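The grip shows at (252,250–290), matching the prediction of (253,274). Aligning and going down.

Call:
drive_tool:
  linear:
    - [-8,-8,0]
    - [-8,-8,0]
    - [0,0,10]
    - [0,0,15]
    - [0,0,10]
    - [0,0,0]
    - [0,0,0]
  rot:
    - [0,-1,-1]
    - [0,0,0]
    - [0,0,0]
    - [0,0,0]
    - [0,0,0]
    - [0,0,0]
    - [0,0,0]
  hand: [45,45,45,45,45,45,45]

```text
t: 26.97
tcp_pos: [0.5568, 0.3233, 0.2083]
tool_rot: [0.996, 0.089, 0.006, -0.002]
force: [0.0, -0.6, 0.3]
finger_gap: 0.527
```

```bash
python3 -c "
from h import *
hood(); rel([.56,.318,.175],DOWN(.165))"
```

```text
tcp [0.5568 0.3233 0.2083] F [ 0.  -0.6  0.3] gap 0.527 w [0.0071 0.1308 0.1543] theta 0.722 rad 0.0895 t 26.9667
lin [ 1.8  5.9 33.3] rot [-0.1 -0.7  0.7]
```

Call:
drive_tool:
  linear:
    - [2,5,10]
    - [0,0,12]
    - [0,0,10]
    - [0,0,0]
    - [0,0,0]
  rot:
    - [0,-0.7,0.7]
    - [0,0,0]
    - [0,0,0]
    - [0,0,0]
    - [0,0,0]
  hand: [45,45,45,45,45]

```text
t: 27.38
tcp_pos: [0.5608, 0.3183, 0.1733]
tool_rot: [0.997, 0.082, -0.0, -0.001]
force: [-0.1, -0.0, -0.6]
finger_gap: 0.528
```

```bash
python3 -c "
from h import *
hood(); rel([.56,.318,.175],DOWN(.165))"
```

```text
tcp [0.5608 0.3183 0.1733] F [-0.1 -0.  -0.6] gap 0.528 w [0.0097 0.1252 0.1193] theta 0.397 rad 0.0646 t 27.3833
lin [-0.8  0.1 -1.7] rot [-0.1  0.  -0.1]
```

Call:
drive_tool:
  linear:
    - [0,0,-2]
    - [0,0,0]
    - [0,0,0]
    - [0,0,0]
    - [0,0,0]
    - [0,0,0]
  rot:
    - [0,0,0]
    - [0,0,0]
    - [0,0,0]
    - [0,0,0]
    - [0,0,0]
    - [0,0,0]
  hand: [25,2,2,2,2,2]
  force: 60

```text
t: 27.88
tcp_pos: [0.5608, 0.318, 0.1754]
tool_rot: [0.997, 0.081, -0.001, -0.001]
force: [-0.7, -0.9, -0.9]
finger_gap: 0.074
```

Call:
drive_tool:
  linear:
    - [0,0,-10]
    - [0,0,-20]
    - [0,0,-25]
    - [0,0,-25]
    - [0,0,-25]
    - [0,0,-20]
    - [-15,0,0]
    - [-25,0,0]
    - [-25,0,0]
    - [-25,5,0]
    - [-20,15,0]
    - [-10,25,0]
    - [0,25,0]
    - [0,0,0]
  rot:
    - [0,0,0]
    - [0,0,0]
    - [0,0,0]
    - [0,0,0]
    - [0,0,0]
    - [0,0,0]
    - [0,0,0]
    - [0,0,1]
    - [0,0,2]
    - [0,0,2]
    - [0,0,3]
    - [0,0,3]
    - [0,0,3]
    - [0,0,0]
  hand: [2,2,2,2,2,2,2,2,2,2,2,2,2,2]

```text
t: 29.05
tcp_pos: [0.4366, 0.232, 0.3154]
tool_rot: [0.999, -0.044, 0.004, -0.003]
force: [0.9, 0.7, -2.4]
finger_gap: 0.082
```

```bash
python3 -c "
from h import *
hood(); rel([.45,-.123,.29],DOWN(-.117))"
```

```text
tcp [0.4366 0.232  0.3154] F [ 0.9  0.7 -2.4] gap 0.082 w [-0.1245  0.0566  0.2614] theta 0.601 rad 0.2582 t 29.05
lin [ 44.6 352.6  23.4] rot [-0.4 -0.4  1.6]
```

Call:
drive_tool:
  linear:
    - [2,15,0]
    - [3,25,0]
    - [3,28,0]
    - [3,28,1]
    - [3,28,1]
    - [3,28,1]
    - [3,28,1]
    - [3,28,1]
    - [3,28,1]
    - [3,28,1]
    - [3,28,1]
    - [3,26,1]
    - [3,18,0]
    - [2,8,0]
    - [0,0,0]
    - [0,0,0]
  rot:
    - [0,-0.4,1.6]
    - [0,0,0]
    - [0,0,0]
    - [0,0,0]
    - [0,0,0]
    - [0,0,0]
    - [0,0,0]
    - [0,0,0]
    - [0,0,0]
    - [0,0,0]
    - [0,0,0]
    - [0,0,0]
    - [0,0,0]
    - [0,0,0]
    - [0,0,0]
    - [0,0,0]
  hand: [2,2,2,2,2,2,2,2,2,2,2,2,2,2,2,2]

```text
t: 30.38
tcp_pos: [0.4439, -0.1281, 0.3162]
tool_rot: [0.998, -0.055, 0.015, -0.004]
force: [-0.1, 0.1, -1.7]
finger_gap: 0.084
```

```bash
python3 - <<'E'
from h import *
np.set_printoptions(precision=4,suppress=True)
hood(); rel([.45,-.123,.277],DOWN(-.117)); M=cam('wrist'); snap('wrist','w10.png')
print([(np.round(d['at'],1),round(d['score'],2),onz('wrist',d['at'],.163,M)) for d in cams.spot_point('hook_1','wrist')])
print([(np.round(d['at'],1),round(d['score'],2),onz('wrist',d['at'],.085,M)) for d in cams.spot_point('basket_a','wrist')])
E
```

```text
tcp [ 0.4439 -0.1281  0.3162] F [-0.1  0.1 -1.7] gap 0.084 w [-0.1645 -0.3014  0.2622] theta 0.509 rad 0.2893 t 30.3833
lin [ 4.3 -5.4 39.4] rot [-0.5 -1.7  0.4]
[(array([403.1,  94. ]), 0.77, array([ 0.5204, -0.211 ,  0.163 ])), (array([532.7,  92. ]), 0.66, array([ 0.5129, -0.2899,  0.163 ])), (array([274.6, 100.5]), 0.64, array([ 0.5253, -0.1318,  0.163 ]))]
[(array([277.9, 218.4]), 0.79, array([ 0.4213, -0.1212,  0.085 ])), (array([532.1,  98. ]), 0.73, array([ 0.5038, -0.3428,  0.085 ]))]
```

View pics/w10.png

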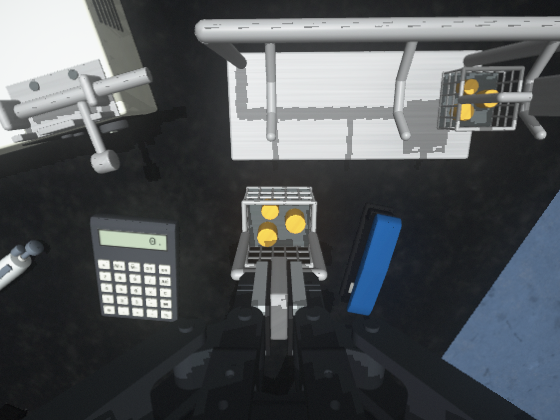

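The first basket hangs properly at (487,98). Hook 1's free end is at (272,135). Aligning basket 2.

Call:
drive_tool:
  linear:
    - [1,-3,12]
    - [1,-2,15]
    - [0,0,13]
    - [0,0,0]
    - [0,0,0]
  rot:
    - [-0.5,-1.7,0.4]
    - [0,0,0]
    - [0,0,0]
    - [0,0,0]
    - [0,0,0]
  hand: [2,2,2,2,2]

```text
t: 30.95
tcp_pos: [0.4467, -0.1161, 0.2761]
tool_rot: [0.999, -0.054, -0.0, -0.001]
force: [0.5, 0.6, -1.7]
finger_gap: 0.083
```

```bash
python3 -c "
from h import *
hood(); rel([.528,-.132,.277],DOWN(-.117))"
```

```text
tcp [ 0.4467 -0.1161  0.2761] F [ 0.5  0.6 -1.7] gap 0.083 w [-0.1618 -0.2899  0.2221] theta 0.395 rad 0.2645 t 30.95
lin [82.5  7.1 -1. ] rot [-0.1  0.   0.5]
```

Call:
drive_tool:
  linear:
    - [0,6,-1]
    - [0,0,0]
    - [8,0,0]
    - [10,0,0]
    - [8,0,0]
    - [0,0,0]
    - [0,0,0]
  rot:
    - [0,0,0.5]
    - [0,0,0]
    - [0,0,0]
    - [0,0,0]
    - [0,0,0]
    - [0,0,0]
    - [0,0,0]
  hand: [2,2,2,2,2,2,2]

```text
t: 31.53
tcp_pos: [0.4765, -0.1257, 0.2806]
tool_rot: [0.998, -0.058, 0.003, 0.001]
force: [-0.0, -0.1, -2.2]
finger_gap: 0.077
```

```bash
python3 -c "
from h import *
hood(); rel([.528,-.132,.277],DOWN(-.117))"
```

```text
tcp [ 0.4765 -0.1257  0.2806] F [-0.  -0.1 -2.2] gap 0.077 w [-0.1332 -0.3036  0.2266] theta 0.471 rad 0.243 t 31.5333
lin [51.9  0.3  3.9] rot [ 0.  -0.4  0.1]
```

Call:
drive_tool:
  linear:
    - [6,0,3]
    - [10,0,1]
    - [11,0,1]
    - [10,0,0]
    - [7,0,0]
    - [2,0,0]
    - [0,0,0]
    - [0,0,0]
  rot:
    - [0,-0.4,0]
    - [0,0,0]
    - [0,0,0]
    - [0,0,0]
    - [0,0,0]
    - [0,0,0]
    - [0,0,0]
    - [0,0,0]
  hand: [2,2,2,2,2,2,2,2]

```text
t: 32.2
tcp_pos: [0.5281, -0.1316, 0.2737]
tool_rot: [0.998, -0.058, -0.001, 0.0]
force: [0.3, -0.5, -2.2]
finger_gap: 0.083
```

```bash
python3 -c "
from h import *
hood(); rel([.528,-.132,.249],DOWN(-.117))"
```

```text
tcp [ 0.5281 -0.1316  0.2737] F [ 0.3 -0.5 -2.2] gap 0.083 w [-0.0833 -0.3163  0.2197] theta 0.588 rad 0.1997 t 32.2
lin [-0.   0.4 24.7] rot [0.  0.1 0.1]
```

Call:
drive_tool:
  linear:
    - [0,0,6]
    - [0,0,8]
    - [0,0,7]
    - [0,0,4]
    - [0,0,2]
    - [0,0,0]
  rot:
    - [0,0,0]
    - [0,0,0]
    - [0,0,0]
    - [0,0,0]
    - [0,0,0]
    - [0,0,0]
  hand: [2,2,2,2,2,2]

```text
t: 32.7
tcp_pos: [0.5292, -0.132, 0.2473]
tool_rot: [0.998, -0.058, 0.002, 0.001]
force: [0.3, 0.5, 1.1]
finger_gap: 0.075
```

Call:
drive_tool:
  linear:
    - [0,0,1]
    - [0,0,1]
    - [0,0,0]
  rot:
    - [0,0,0]
    - [0,0,0]
    - [0,0,0]
  hand: [2,2,2]

```text
t: 32.95
tcp_pos: [0.5293, -0.132, 0.2475]
tool_rot: [0.998, -0.058, 0.003, 0.001]
force: [-0.4, -0.1, 0.3]
finger_gap: 0.083
```

Seated: the weight is off the wrist. Releasing and backing off.

Call:
drive_tool:
  linear:
    - [0,0,0]
    - [0,0,0]
    - [0,0,0]
    - [0,0,0]
    - [0,0,-8]
    - [0,0,-20]
    - [0,0,-30]
    - [0,0,-30]
    - [0,0,-20]
    - [-20,0,0]
    - [-30,0,0]
    - [-30,0,0]
    - [0,0,0]
    - [0,0,0]
  rot:
    - [0,0,0]
    - [0,0,0]
    - [0,0,0]
    - [0,0,0]
    - [0,0,0]
    - [0,0,0]
    - [0,0,0]
    - [0,0,0]
    - [0,0,0]
    - [0,0,0]
    - [0,0,0]
    - [0,0,0]
    - [0,0,0]
    - [0,0,0]
  hand: [10,18,26,26,26,26,26,26,26,26,26,26,26,26]

```text
t: 34.12
tcp_pos: [0.446, -0.1223, 0.3624]
tool_rot: [0.998, -0.058, 0.002, 0.002]
force: [0.9, -0.2, 0.5]
finger_gap: 0.306
```

```bash
python3 - <<'E'
from h import *
np.set_printoptions(precision=4,suppress=True)
hood(); M=cam('wrist'); snap('wrist','w11.png')
print([(np.round(d['at'],1),round(d['score'],2),onz('wrist',d['at'],.085,M)) for d in cams.spot_point('basket_a','wrist')])
print([(np.round(d['at'],1),round(d['score'],2),onz('wrist',d['at'],.163,M)) for d in cams.spot_point('basket_a_eye','wrist')])
th=1.65; rel(W([.065-.1657*np.cos(.1454+th),.045,.086+.15+.1657*np.sin(.1454+th)]),DOWN())
E
```

```text
tcp [ 0.446  -0.1223  0.3624] F [ 0.9 -0.2  0.5] gap 0.306 w [-0.1631 -0.2962  0.3084] theta 0.627 rad 0.3186 t 34.1167
[(array([446.6,  92.7]), 0.95, array([ 0.5081, -0.2898,  0.085 ])), (array([274.6,  93.4]), 0.57, array([ 0.5264, -0.1269,  0.085 ]))]
[]
lin [ 171.4 -396.1  -35.9] rot [  0.2  -0.2 -14.4]
```

View pics/w11.png

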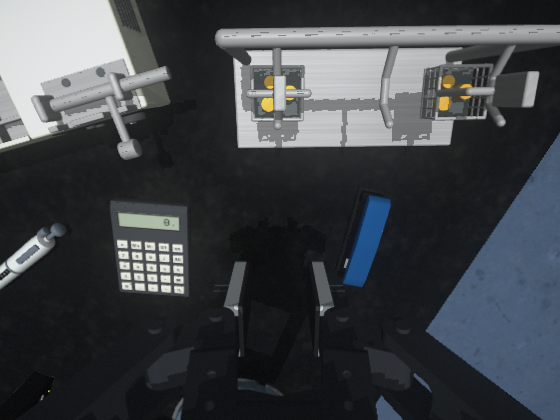

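Both baskets hang upright, on hook 1 (277,92) and hook 3 (455,92). Now back to the hood knob.

Call:
drive_tool:
  linear:
    - [0,0,-15]
    - [5,-15,-25]
    - [10,-29,0]
    - [17,-29,0]
    - [17,-29,0]
    - [17,-29,0]
    - [17,-29,0]
    - [17,-29,0]
    - [17,-29,0]
    - [17,-29,0]
    - [17,-29,0]
    - [17,-29,0]
    - [17,-29,0]
    - [17,-25,0]
    - [15,-10,0]
    - [10,0,0]
    - [0,0,0]
    - [0,0,0]
  rot:
    - [0,0,-1]
    - [0,0,-1]
    - [0,0,-1]
    - [0,0,-1]
    - [0,0,-1]
    - [0,0,-1]
    - [0,0,-1]
    - [0,0,-1]
    - [0,0,-1]
    - [0,0,-1]
    - [0,0,-1]
    - [0,0,-1]
    - [0,0,-1]
    - [0,0,-1]
    - [0,0,0]
    - [0,0,0]
    - [0,0,0]
    - [0,0,0]
  hand: [50,50,50,50,50,50,50,50,50,50,50,50,50,50,50,50,50,50]

```text
t: 35.77
tcp_pos: [0.6956, 0.279, 0.3923]
tool_rot: [0.997, 0.073, 0.003, 0.002]
force: [0.1, -0.9, -0.4]
finger_gap: 0.585
```

```bash
python3 - <<'E'
from h import *
np.set_printoptions(precision=4,suppress=True)
hood(); rel([.6635,.2519,.36],DOWN()); M=cam('wrist'); snap('wrist','w12.png')
print(proj('wrist',W([.1022,.0452,.2458]),M),[(np.round(d['at'],1),round(d['score'],2),onz('wrist',d['at'],.2458,M)) for d in cams.spot_point('hood_knob','wrist')],W([.1022,.0452,.2458]))
E
```

```text
tcp [0.6956 0.279  0.3923] F [ 0.1 -0.9 -0.4] gap 0.585 w [0.1384 0.0678 0.3383] theta 1.708 rad 0.2628 t 35.7667
lin [-35.9  22.   32.2] rot [ 0.2 -0.4  0.6]
[311.6618 270.5222] [(array([308.7, 289.8]), 0.81, array([0.6476, 0.2509, 0.2458]))] [0.6632 0.2515 0.2458]
```

View pics/w12.png

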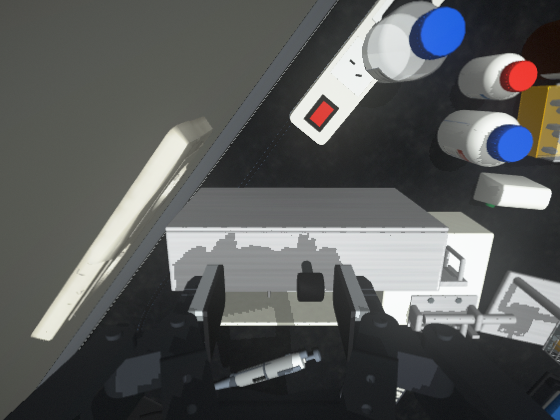

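The knob drum is at (311,287), so the hood settled about 15 mm further forward than where I let go. I'll retarget from this picture.

```bash
python3 - <<'E'
from h import *
M=cam('wrist'); g=onz('wrist',(311,287),.25,M); print(g,R.from_euler('z',-YAW).apply(g-WX)); rel([g[0],g[1],.304+.04],DOWN())
E
```

```text
[0.65167883 0.24941123 0.25      ] [0.09050987 0.0446356  0.25      ]
lin [-47.3  21.8  48.4] rot [ 0.2 -0.3  0.5]
```

Call:
drive_tool:
  linear:
    - [-15,7,5]
    - [-16,7,12]
    - [-14,6,15]
    - [0,0,12]
    - [0,0,0]
    - [0,0,0]
  rot:
    - [0.2,-0.3,0.5]
    - [0,0,0]
    - [0,0,0]
    - [0,0,0]
    - [0,0,0]
    - [0,0,0]
  hand: [50,50,50,50,50,50]

```text
t: 36.37
tcp_pos: [0.6496, 0.2462, 0.3498]
tool_rot: [0.998, 0.065, 0.001, 0.0]
force: [0.0, 0.3, 0.9]
finger_gap: 0.582
```

```bash
python3 - <<'E'
from h import *
hood(); rel([.6517,.2494,.304],DOWN()); M=cam('wrist'); snap('wrist','w13.png')
print(proj('wrist',[.6517,.2494,.25],M),[(np.round(d['at'],1),round(d['score'],2),onz('wrist',d['at'],.25,M)) for d in cams.spot_point('hood_knob','wrist')])
E
```

```text
tcp [0.6496 0.2462 0.3498] F [0.  0.3 0.9] gap 0.582 w [0.0881 0.0417 0.2958] theta 1.535 rad 0.2111 t 36.3667
lin [ 2.4 -2.9 45.8] rot [ 0.1 -0.1 -0.3]
[275.47221277 248.73260919] [(array([272.4, 248.5]), 0.89, array([0.65162162, 0.25105953, 0.25      ]))]
```

Now they agree. Going down and gripping.

Call:
drive_tool:
  linear:
    - [1,-1.5,10]
    - [1,-1.5,15]
    - [0,0,15]
    - [0,0,5]
    - [0,0,0]
  rot:
    - [0,0,0]
    - [0,0,0]
    - [0,0,0]
    - [0,0,0]
    - [0,0,0]
  hand: [50,50,50,50,50]

```text
t: 36.88
tcp_pos: [0.6557, 0.2511, 0.3072]
tool_rot: [0.998, 0.065, 0.007, -0.001]
force: [0.7, 0.4, 1.2]
finger_gap: 0.581
```

Call:
drive_tool:
  linear:
    - [0,0,0]
    - [0,0,0]
    - [0,0,0]
    - [0,0,0]
    - [0,0,0]
    - [0,0,0]
  rot:
    - [0,0,0]
    - [0,0,0]
    - [0,0,0]
    - [0,0,0]
    - [0,0,0]
    - [0,0,0]
  hand: [35,20,5,5,5,5]
  force: 40

```text
t: 37.38
tcp_pos: [0.6566, 0.2506, 0.3079]
tool_rot: [0.998, 0.065, 0.008, 0.0]
force: [1.0, -0.4, -2.9]
finger_gap: 0.2
```

```bash
python3 -c "
from h import *
hood(1.2)"
```

```text
tcp [0.6566 0.2506 0.3079] F [ 1.  -0.4 -2.9] gap 0.2 w [0.0964 0.0451 0.2539] theta 1.61 rad 0.1708 t 37.3833
lin [-67.7   0.4   5.3] rot [ 0.1 -0.9 -0.2]
```

Call:
drive_tool:
  linear:
    - [-14,0,-1]
    - [-16,0,0]
    - [-16,0,1.5]
    - [-16,0,3]
    - [-16,0,4.5]
    - [0,0,0]
  rot:
    - [0,-0.9,0]
    - [0,0,0]
    - [0,0,0]
    - [0,0,0]
    - [0,0,0]
    - [0,0,0]
  hand: [5,5,5,5,5,5]

```text
t: 37.88
tcp_pos: [0.5955, 0.2418, 0.3089]
tool_rot: [0.997, 0.066, 0.03, -0.002]
force: [1.4, 0.2, -17.8]
finger_gap: 0.2
```

```bash
python3 -c "
from h import *
hood(0.8)"
```

```text
tcp [0.5955 0.2418 0.3089] F [  1.4   0.2 -17.8] gap 0.2 w [0.0371 0.0447 0.255 ] theta 1.262 rad 0.1713 t 37.8833
lin [-67.8  -0.1  30.5] rot [ 0.  -3.5 -0.2]
```

Call:
drive_tool:
  linear:
    - [-10,0,7]
    - [-15,0,7]
    - [-15,0,8]
    - [-15,0,9]
    - [-14,0,10]
    - [0,0,0]
  rot:
    - [0,-1.5,0]
    - [0,-1,0]
    - [0,-1,0]
    - [0,0,0]
    - [0,0,0]
    - [0,0,0]
  hand: [5,5,5,5,5,5]

```text
t: 38.38
tcp_pos: [0.55, 0.2352, 0.2928]
tool_rot: [0.997, 0.067, 0.036, -0.003]
force: [10.0, 1.4, -27.5]
finger_gap: 0.199
```

```bash
python3 -c "
from h import *
hood(0.35)"
```

```text
tcp [0.55   0.2352 0.2928] F [ 10.    1.4 -27.5] gap 0.199 w [-0.0082  0.0443  0.2389] theta 0.979 rad 0.1696 t 38.3833
lin [-73.8  -0.6  68.9] rot [-0.  -4.1 -0.1]
```

Call:
drive_tool:
  linear:
    - [0,0,7]
    - [-10,0,10]
    - [-13,0,12]
    - [-13,0,13]
    - [-12,0,14]
    - [0,0,0]
  rot:
    - [0,-1.5,0]
    - [0,-1,0]
    - [0,-1,0]
    - [0,0,0]
    - [0,0,0]
    - [0,0,0]
  hand: [5,5,5,5,5,5]

```text
t: 38.88
tcp_pos: [0.511, 0.2297, 0.2595]
tool_rot: [0.998, 0.068, 0.015, -0.001]
force: [6.3, 0.4, -10.7]
finger_gap: 0.199
```

```bash
python3 -c "
from h import *
hood(0.35)"
```

```text
tcp [0.511  0.2297 0.2595] F [  6.3   0.4 -10.7] gap 0.199 w [-0.05    0.044   0.2055] theta 0.659 rad 0.1658 t 38.8833
lin [-30.4  -1.   39.8] rot [ 0.1 -1.7  0.1]
```

Call:
drive_tool:
  linear:
    - [-10,0,13]
    - [-10,0,14]
    - [-8,0,15]
    - [-7,0,15.5]
    - [0,0,0]
  rot:
    - [0,-1,0]
    - [0,-0.5,0]
    - [0,0,0]
    - [0,0,0]
    - [0,0,0]
  hand: [5,5,5,5,5]

```text
t: 39.3
tcp_pos: [0.4778, 0.225, 0.2072]
tool_rot: [0.998, 0.068, -0.002, 0.001]
force: [0.0, -0.3, -1.0]
finger_gap: 0.204
```

```bash
python3 -c "
from h import *
hood(0)"
```

```text
tcp [0.4778 0.225  0.2072] F [ 0.  -0.3 -1. ] gap 0.204 w [-0.0853  0.0437  0.1532] theta 0.275 rad 0.1647 t 39.3
lin [-13.7  -1.3  43.3] rot [0.1 0.2 0.1]
```

Call:
drive_tool:
  linear:
    - [-5,0,15]
    - [-4,0,16]
    - [-3,0,12]
    - [-1,0,8]
    - [0,0,4]
    - [0,0,4]
    - [0,0,0]
  rot:
    - [0,0,0]
    - [0,0,0]
    - [0,0,0]
    - [0,0,0]
    - [0,0,0]
    - [0,0,0]
    - [0,0,0]
  hand: [5,5,5,5,5,5,5]

```text
t: 39.88
tcp_pos: [0.4666, 0.2234, 0.162]
tool_rot: [0.998, 0.068, -0.008, 0.003]
force: [-1.5, 0.1, -3.5]
finger_gap: 0.199
```

```bash
python3 -c "
from h import *
hood(0)"
```

```text
tcp [0.4666 0.2234 0.162 ] F [-1.5  0.1 -3.5] gap 0.199 w [-0.0973  0.0436  0.108 ] theta -0.011 rad 0.1638 t 39.8833
lin [-2.6 -1.2 -2. ] rot [0.2 1.  0.1]
```

Call:
drive_tool:
  linear:
    - [0,0,4]
    - [0,0,5]
    - [0,0,5]
    - [0,0,0]
  rot:
    - [0,0,0]
    - [0,0,0]
    - [0,0,0]
    - [0,0,0]
  hand: [5,5,5,5]

```text
t: 40.22
tcp_pos: [0.4671, 0.2235, 0.1616]
tool_rot: [0.998, 0.068, -0.011, 0.003]
force: [-1.6, -1.0, -3.6]
finger_gap: 0.202
```

The knob won't go lower: the hood is at its stop. Releasing and moving to the bolt.

Call:
drive_tool:
  linear:
    - [0,0,0]
    - [0,0,0]
    - [0,0,0]
    - [0,0,-10]
    - [0,0,-25]
    - [0,0,-30]
    - [0,0,-20]
    - [3,20,0]
    - [3,30,0]
    - [3,30,0]
    - [3,30,0]
    - [3,30,0]
    - [3,30,0]
    - [0,20,0]
    - [0,10,0]
    - [0,0,0]
    - [0,0,0]
  rot:
    - [0,0,0]
    - [0,0,0]
    - [0,0,0]
    - [0,1,0]
    - [0,0,0]
    - [0,0,0]
    - [0,0,0]
    - [0,0,0]
    - [0,0,0]
    - [0,0,0]
    - [0,0,0]
    - [0,0,0]
    - [0,0,0]
    - [0,0,0]
    - [0,0,0]
    - [0,0,0]
    - [0,0,0]
  hand: [45,45,45,45,45,45,45,45,45,45,45,45,45,45,45,45,45]

```text
t: 41.63
tcp_pos: [0.5243, 0.0233, 0.2534]
tool_rot: [0.998, 0.067, 0.006, 0.001]
force: [-0.3, 0.2, 0.9]
finger_gap: 0.528
```

```bash
python3 - <<'E'
from h import *
np.set_printoptions(precision=4,suppress=True)
bolt(); rel([.4926,.0159,.205],DOWN()); M=cam('wrist'); snap('wrist','w14.png'); 
print([(np.round(d['at'],1),round(d['score'],2),onz('wrist',d['at'],.101,M)) for d in cams.spot_point('bolt_knob','wrist')])
snap('top','t5.png'); print('top hood knob',[(np.round(d['at'],1),onz('top',d['at'],.11)) for d in cams.spot_point('hood_knob','top')])
a=cv2.resize(cv2.imread('pics/w14.png'),(400,300));b=cv2.imread('pics/t5.png')[160:280,130:290];cv2.imwrite('pics/c5.png',np.hstack([a,cv2.resize(b,(400,300))]))
E
```

```text
tcp [0.5243 0.0233 0.2534] F [-0.3  0.2  0.9] gap 0.528 w [-0.0655 -0.1624  0.1994] angle 1.346 rad 0.101 t 41.6333
lin [-33.    2.9  48. ] rot [ 0.1 -0.7 -0. ]
[(array([285.5, 262. ]), 0.59, array([0.4935, 0.0152, 0.101 ]))]
top hood knob [(array([191.7, 245.5]), array([0.4695, 0.2273, 0.11  ])), (array([284.8, 234.6]), array([0.49  , 0.0131, 0.11  ]))]
```

```bash
python3 - <<'E'
from h import *
a=cv2.imread('pics/top0.png',0);b=cv2.imread('pics/t5.png',0)
for n,(x0,y0,x1,y1) in {'hoodfrontleft':(132,225,180,250),'hoodbackleft':(130,175,165,200),'knob':(180,238,206,256),'frontmid':(150,228,230,248),'stand':(320,225,340,255)}.items():
    r=cv2.matchTemplate(b[y0-6:y1+6,x0-6:x1+6],a[y0:y1,x0:x1],cv2.TM_CCOEFF_NORMED); _,m,_,l=cv2.minMaxLoc(r); print(n,'shift',(l[0]-6,l[1]-6),'score',round(m,3),'at0',round(float(r[6,6]),3))
snap('side','s5.png'); a=cv2.imread('pics/side0.png',0);b=cv2.imread('pics/s5.png',0)
for n,(x0,y0,x1,y1) in {'hoodleft':(140,250,200,330),'knob':(220,270,245,300)}.items():
    r=cv2.matchTemplate(b[y0-6:y1+6,x0-6:x1+6],a[y0:y1,x0:x1],cv2.TM_CCOEFF_NORMED); _,m,_,l=cv2.minMaxLoc(r); print(n,'shift',(l[0]-6,l[1]-6),'score',round(m,3),'at0',round(float(r[6,6]),3))
E
```

```text
hoodfrontleft shift (0, 0) score 0.995 at0 0.995
hoodbackleft shift (0, 0) score 0.994 at0 0.994
knob shift (0, 0) score 0.996 at0 0.996
frontmid shift (-6, 1) score 0.965 at0 0.929
stand shift (0, 0) score 0.947 at0 0.947
hoodleft shift (0, 0) score 0.996 at0 0.996
knob shift (0, 0) score 0.955 at0 0.955
```

Image matching shows the hood exactly where it was at the start, so it is shut. Descending on the bolt knob.

Call:
drive_tool:
  linear:
    - [-12,3,5]
    - [-12,3,10]
    - [-7,0,15]
    - [0,0,10]
    - [0,0,0]
    - [0,0,0]
  rot:
    - [0,-0.7,0]
    - [0,0,0]
    - [0,0,0]
    - [0,0,0]
    - [0,0,0]
    - [0,0,0]
  hand: [45,45,45,45,45,45]

```text
t: 42.38
tcp_pos: [0.4929, 0.0197, 0.2132]
tool_rot: [0.997, 0.074, 0.001, 0.001]
force: [0.1, 0.3, 0.7]
finger_gap: 0.523
```

```bash
python3 -c "
from h import *
bolt(); rel([.493,.0155,.155],DOWN())"
```

```text
tcp [0.4929 0.0197 0.2132] F [0.1 0.3 0.7] gap 0.523 w [-0.0976 -0.1617  0.1592] angle 0.817 rad 0.0799 t 42.3833
lin [-0.6  4.  58.3] rot [ 0.2 -0.1  0.7]
```

Call:
drive_tool:
  linear:
    - [0,2,10]
    - [0,2,16]
    - [0,0,16]
    - [0,0,12]
    - [0,0,5]
    - [0,0,0]
    - [0,0,0]
  rot:
    - [0,0,0.7]
    - [0,0,0]
    - [0,0,0]
    - [0,0,0]
    - [0,0,0]
    - [0,0,0]
    - [0,0,0]
  hand: [45,45,45,45,45,45,45]

```text
t: 42.97
tcp_pos: [0.4981, 0.0167, 0.1535]
tool_rot: [0.998, 0.068, 0.006, 0.003]
force: [-0.5, -0.0, 0.4]
finger_gap: 0.527
```

```bash
python3 -c "
from h import *
bolt(); rel([.493,.0155,.155],DOWN())"
```

```text
tcp [0.4981 0.0167 0.1535] F [-0.5 -0.   0.4] gap 0.527 w [-0.0924 -0.1656  0.0995] angle -0.031 rad 0.0494 t 42.9667
lin [-5.2  0.5 -1.6] rot [ 0.3 -0.7  0.1]
```

Call:
drive_tool:
  linear:
    - [-5,0,-1]
    - [0,0,0]
    - [0,0,0]
    - [0,0,0]
    - [0,0,0]
    - [0,0,0]
    - [0,0,0]
    - [0,0,0]
  rot:
    - [0.3,-0.7,0]
    - [0,0,0]
    - [0,0,0]
    - [0,0,0]
    - [0,0,0]
    - [0,0,0]
    - [0,0,0]
    - [0,0,0]
  hand: [45,45,30,15,5,5,5,5]
  force: 30

```text
t: 43.63
tcp_pos: [0.4939, 0.0159, 0.1572]
tool_rot: [0.998, 0.068, 0.002, 0.001]
force: [0.6, 0.9, -2.7]
finger_gap: 0.184
```

Call:
drive_tool:
  linear:
    - [0.6,0,-8]
    - [2,0,-8]
    - [3,0,-8]
    - [4,0,-7]
    - [5,0,-6.5]
    - [6,0,-5.5]
    - [7,0,-4.5]
    - [7,0,-3.5]
    - [0,0,0]
  rot:
    - [0,0,0]
    - [0,0,0]
    - [0,0,0]
    - [0,0,0]
    - [0,0,0]
    - [0,0,0]
    - [0,0,0]
    - [0,0,0]
    - [0,0,0]
  hand: [5,5,5,5,5,5,5,5,5]

```text
t: 44.38
tcp_pos: [0.5268, 0.0209, 0.2102]
tool_rot: [0.998, 0.069, -0.005, 0.0]
force: [1.4, -1.3, -6.8]
finger_gap: 0.18
```

```bash
python3 -c "
from h import *
bolt(); rel(pose()[0],DOWN())"
```

```text
tcp [0.5268 0.0209 0.2102] F [ 1.4 -1.3 -6.8] gap 0.18 w [-0.0645 -0.165   0.1562] angle 1.199 rad 0.0592 t 44.3833
lin [0. 0. 0.] rot [0.  0.5 0.2]
```

Lifted to about 1.2 rad. Sliding it home (tool -y).

Call:
drive_tool:
  linear:
    - [1,0,2]
    - [0,-7,0]
    - [0,-7,0]
    - [0,-7,0]
    - [0,-7,0]
    - [0,-7,0]
    - [0,-7,0]
    - [0,-6,0]
    - [0,-5,0]
    - [0,0,0]
  rot:
    - [0,0,0]
    - [0,0,0]
    - [0,0,0]
    - [0,0,0]
    - [0,0,0]
    - [0,0,0]
    - [0,0,0]
    - [0,0,0]
    - [0,0,0]
    - [0,0,0]
  hand: [5,5,5,5,5,5,5,5,5,5]

```text
t: 45.22
tcp_pos: [0.522, 0.0665, 0.2111]
tool_rot: [0.997, 0.077, -0.004, 0.015]
force: [-1.3, 0.9, -4.1]
finger_gap: 0.182
```

```bash
python3 -c "
from h import *
bolt(); rel(pose()[0],DOWN())"
```

```text
tcp [0.522  0.0665 0.2111] F [-1.3  0.9 -4.1] gap 0.182 w [-0.0632 -0.1207  0.1571] angle 1.226 rad 0.0596 t 45.2167
lin [0. 0. 0.] rot [1.7 0.6 1. ]
```

Call:
drive_tool:
  linear:
    - [0,-1,2]
    - [-7,0,3.5]
    - [-7,0,4.5]
    - [-6,0,5.5]
    - [-5,0,6.5]
    - [-4,0,7]
    - [-3,0,8]
    - [-2,0,8]
    - [-0.6,0,6]
    - [0,0,0]
  rot:
    - [1,0.5,0.5]
    - [0,0,0]
    - [0,0,0]
    - [0,0,0]
    - [0,0,0]
    - [0,0,0]
    - [0,0,0]
    - [0,0,0]
    - [0,0,0]
    - [0,0,0]
  hand: [5,5,5,5,5,5,5,5,5,5]

```text
t: 46.05
tcp_pos: [0.492, 0.0618, 0.174]
tool_rot: [0.997, 0.074, 0.012, 0.011]
force: [0.2, -3.5, -0.4]
finger_gap: 0.181
```

```bash
python3 -c "
from h import *
bolt(); rel(W([-.098,-.1207,.155]),DOWN())"
```

```text
tcp [0.492  0.0618 0.174 ] F [ 0.2 -3.5 -0.4] gap 0.181 w [-0.0917 -0.121   0.12  ] angle 0.373 rad 0.0523 t 46.05
lin [-5.5  0.4 18.9] rot [ 1.3 -1.3  0.7]
```

Call:
drive_tool:
  linear:
    - [-2,0,7]
    - [-2,0,8]
    - [-1,0,5]
    - [0,0,0]
    - [0,0,0]
    - [0,0,0]
    - [0,0,0]
    - [0,0,0]
  rot:
    - [1,-1,0.5]
    - [0,0,0]
    - [0,0,0]
    - [0,0,0]
    - [0,0,0]
    - [0,0,0]
    - [0,0,0]
    - [0,0,0]
  hand: [5,5,5,5,45,45,45,45]

```text
t: 46.72
tcp_pos: [0.4923, 0.0627, 0.158]
tool_rot: [0.998, 0.069, 0.01, 0.003]
force: [-1.3, 0.9, 0.1]
finger_gap: 0.522
```

Call:
drive_tool:
  linear:
    - [0,0,-10]
    - [0,0,-25]
    - [0,0,-35]
    - [0,0,-35]
    - [0,0,-35]
    - [0,0,-20]
    - [0,30,0]
    - [0,35,0]
    - [0,35,0]
    - [0,0,0]
    - [0,0,0]
  rot:
    - [0,0,0]
    - [0,0,0]
    - [0,0,0]
    - [0,0,0]
    - [0,0,0]
    - [0,0,0]
    - [0,0,0]
    - [0,0,0]
    - [0,0,0]
    - [0,0,0]
    - [0,0,0]
  hand: [45,45,45,45,45,45,45,45,45,45,45]

```text
t: 47.63
tcp_pos: [0.5042, -0.0357, 0.3342]
tool_rot: [0.997, 0.072, 0.014, 0.003]
force: [-0.5, -0.4, -0.4]
finger_gap: 0.53
```

```bash
python3 - <<'E'
from h import *
np.set_printoptions(precision=4,suppress=True)
bolt(); M=cam('wrist'); w=snap('wrist','w15.png'); Q=[(np.round(d['at'],1),round(d['score'],2),onz('wrist',d['at'],.101,M)) for d in cams.spot_point('bolt_knob','wrist')]; print(Q)
print('baskets',[(np.round(d['at'],1),round(d['score'],2),onz('wrist',d['at'],.085,M)) for d in cams.spot_point('basket_a','wrist')])
a=cv2.imread('pics/top0.png',0);snap('top','t6.png');b=cv2.imread('pics/t6.png',0);snap('side','s6.png');c=cv2.imread('pics/side0.png',0);d=cv2.imread('pics/s6.png',0)
for n,A,B,(x0,y0,x1,y1) in [('hood',a,b,(132,225,180,250)),('hoodknob',a,b,(180,238,206,256)),('boltknob',a,b,(256,220,276,246)),('boltknob side',c,d,(275,220,295,245)),('hood side',c,d,(140,250,200,330)),('pip',a,b,(150,275,226,328)),('timer',a,b,(285,145,316,170)),('stapler',a,b,(370,270,398,328)),('bottle',a,b,(285,65,315,100))]:
    r=cv2.matchTemplate(B[y0-6:y1+6,x0-6:x1+6],A[y0:y1,x0:x1],cv2.TM_CCOEFF_NORMED); _,m,_,l=cv2.minMaxLoc(r); print(n,'shift',(l[0]-6,l[1]-6),round(m,3),'at0',round(float(r[6,6]),3))
t=cv2.imread('pics/t6.png')[130:280,130:450]; s=cv2.imread('pics/s6.png')[90:300,210:420]
cv2.imwrite('pics/c7.png',np.hstack([cv2.resize(cv2.imread('pics/w15.png'),(400,300)),cv2.resize(s,(300,300)),]) )
E
```

```text
tcp [ 0.5042 -0.0357  0.3342] F [-0.5 -0.4 -0.4] gap 0.53 w [-0.0925 -0.2185  0.2803] angle 1.301 rad 0.186 t 47.6333
[(array([171.9, 197.8]), 0.56, array([0.4863, 0.0596, 0.101 ]))]
baskets [(array([375.9, 184.1]), 0.72, array([ 0.5222, -0.1273,  0.085 ])), (array([532. , 219.9]), 0.62, array([ 0.5087, -0.289 ,  0.085 ]))]
hood shift (0, 0) 0.995 at0 0.995
hoodknob shift (0, 0) 0.996 at0 0.996
boltknob shift (0, 0) 0.647 at0 0.647
boltknob side shift (0, 0) 0.987 at0 0.987
hood side shift (0, 0) 0.996 at0 0.996
pip shift (0, 0) 1.0 at0 1.0
timer shift (0, 0) 0.876 at0 0.876
stapler shift (0, 0) 0.999 at0 0.999
bottle shift (0, 0) 0.999 at0 0.999
```

View pics/c7.png

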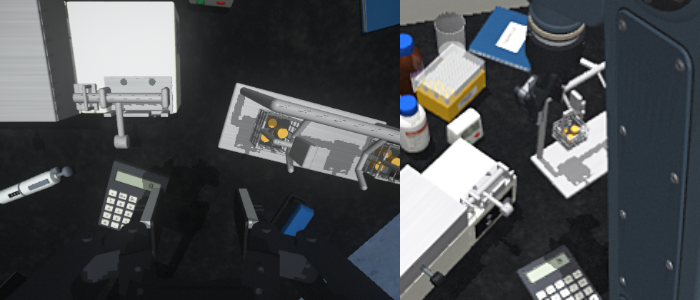

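```bash
python3 -c "
from h import *
print(order.sign_off())"
```

```text
the job is handed in; nothing more can be done
None
```

The job is done and handed in at about 48 s of robot time; sign-off gives no verdict, so the result below rests on my own checks. I drew the bolt and swung the hood back. There were two baskets (left and right bays; the middle bay was empty). I hung the left one on hook 1 and the right one on hook 3, then shut the hood and slid the bolt home with its handle down.

**Last checks:**
- **Hood:** it matches the starting pictures with zero pixel shift in both the top and side views, so it is shut.
- **Bolt:** the knob was found at (0.486, 0.060), its starting position to about 1 mm. The side view matches the start at 0.99.
- **Baskets:** both were found under hooks 1 and 3, and looked upright and released.
- **Bystanders:** pipette, stapler, bottle and timer show no pixel shift.
- **Robot:** clear of everything when I handed in.

**Weaker or disagreeing checks:**
- **Top-view matches:** the match on the bolt knob was only 0.65 and on the timer 0.88. I put this down to the arm or its shadow in the picture, but did not look further.
- **Open hood:** before I closed it, the knob sat about 15 mm forward of where I had let go, at about 1.6 rad of opening. I measured it again before gripping.
- **Closing the hood:** my grip path ran a few millimetres high, so the wrist force reached about 28 N.

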